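# Oil-dip the bench tools and stow them in the case

## Task

Pick the cork sanding block off the grey tool case and set it down flat on a clear bit of bench, then lift the case's lid all the way open until it leans back on its stop. Take the hand tools lying on the bench one at a time, widest blade first and finest last (rasp, chisel, screwdriver, bradawl, whichever are there): dip each one's tip a couple of centimetres into the open tin while holding it, then lay it flat in the case. Leave them in a neat row, one to a lane, each straight along the middle of its lane, handle towards the robot and blade towards the hinge; leave the lid open, the tin standing and everything else on the bench alone.

Things in the scene. Friction and masses are not known exactly. Their poses are not given: they have to be found in the camera images.
- lid (a joint): Lid of the tool case, angle in rad: 0 shut, 1.8 open, leaning back on its stop. It turns about the hinge along the case's far (+x) top edge. The hinge is stiff (about 0.25 N m, 2 to 3 N at the handle): the lid stays at whatever angle it is left.
- lid_handle (a point): Middle of the bar handle on the lid: round steel bar 11 thick, 100 long, parallel to the hinge, 35 above the lid's upper face, 30 in from its front edge (nearest the robot). It circles the hinge axis, 195 along and 43 above the lid's underside; pinched from above, it can turn in the grip as the lid rises. Lid 8 thick, 225 from hinge to front edge, 322 wide.
- lid_hinge (a point): Middle of the lid's hinge axis, on the case's far top edge, 42 above the bench. The axis runs along the case's y.
- case: Grey plastic tool case, fixed: 225 (x, front to hinge) x 322 (y) x 42 high, walls and floor 5. Origin: centre of the underside; x points from the front edge to the hinge. Inside, three lanes side by side, 84 apart, along x, parted by two black ribs 10 high, 6 wide, that run only in the hinge half (x 30 to 100, y -42 and +42); the handle half is clear.
- tin: Round open metal dip tin, loose, 350 g, 90 across and 60 high outside, wall 3, bottom 4. Origin: centre of the underside. Nothing is inside to be seen.
- tin_rim (a point): Centre of the tin's mouth, level with the rim, 60 above the bench; z up. The mouth is 84 across.
- sanding_block: Cork sanding block, loose: 50 (its x) x 110 (its y) x 34 high, 150 g; starts flat on top of the shut lid (lid top 50.5 above the bench). Origin: centre of the underside; z up.
- lane0 (a point): Where a tool's origin comes to lie in the left (+y) lane of the case: on the inner floor, 5 above the bench, 45 in front of the case's middle; its x is the case's x, along the lane to the hinge.
- lane1 (a point): Where a tool's origin comes to lie in the middle lane of the case: on the inner floor, 5 above the bench, 45 in front of the case's middle; its x is the case's x, along the lane to the hinge.
- lane2 (a point): Where a tool's origin comes to lie in the right (-y) lane of the case: on the inner floor, 5 above the bench, 45 in front of the case's middle; its x is the case's x, along the lane to the hinge.
- rasp: The wooden-handled rasp; flat dark steel blade with coarse cross teeth, 22 wide, 6 thick, squared end: the widest blade. Lies on its handle, blade clear of the bench. 180 long; flat-sided handle 85 long, 24 wide, 28 high, from x = -45 to 40; blade along +x, 14 above the underside. Balances near the origin, which is on the underside below the handle's middle; z up. May be absent.
- rasp_tip (a point): Tip of the rasp's blade, 135 ahead of its origin along its x and 14 above its underside.
- chisel: The wood chisel, pale wooden handle with a steel cap on the butt; bright flat blade 15 wide, 5 thick: second widest. Lies on its handle, blade clear of the bench. 175 long; flat-sided handle 85 long, 24 wide, 28 high, from x = -45 to 40; blade along +x, 14 above the underside. Balances near the origin, which is on the underside below the handle's middle; z up. May be absent.
- chisel_tip (a point): Tip of the chisel's blade, 130 ahead of its origin along its x and 14 above its underside.
- screwdriver: The flat screwdriver, ribbed black plastic handle; round steel shaft 7 thick, blade 9 wide at the end: third. Lies on its handle, blade clear of the bench. 175 long; flat-sided handle 85 long, 24 wide, 28 high, from x = -45 to 40; blade along +x, 14 above the underside. Balances near the origin, which is on the underside below the handle's middle; z up. May be absent.
- screwdriver_tip (a point): Tip of the screwdriver's blade, 130 ahead of its origin along its x and 14 above its underside.
- bradawl: The bradawl, dark wooden handle with a rounded knob butt; thin round steel spike 4 thick ending in a point: the finest. Lies on its handle, blade clear of the bench. 170 long; flat-sided handle 85 long, 24 wide, 28 high, from x = -45 to 40; blade along +x, 14 above the underside. Balances near the origin, which is on the underside below the handle's middle; z up. May be absent.
- bradawl_tip (a point): Tip of the bradawl's blade, 125 ahead of its origin along its x and 14 above its underside.
- bit_case: Bystander, loose: red plastic drill bit case 90 x 150 x 36. Origin: centre of the underside. Leave it alone.
- pots: Bystander, loose: stacked pair of black plastic plant pots, 104 across, 118 high. Origin: centre of the underside. Leave it alone.
- tape_measure: Bystander, loose: tape measure 70 x 35 x 62. Origin: centre of the underside. Leave it alone.

How it is judged:
By the outcome, as a careful person would: the job done as asked, in the order asked, and still so for the second after the job is handed in, with the robot touching nothing.
Of rasp, chisel, screwdriver, bradawl only 2 to 3 are there at a start; the rules pass over those that are not, and their reading is None.
At some moment in a run one of tin, rasp, chisel, screwdriver, bradawl may be knocked a few centimetres aside while the robot is not near it.
It also fails if it takes over 192 s, if anything falls off the work surface, if the arm or the gripper's body presses on something with over 40 N, if the wrist force passes 120 N, or if a joint passes its speed limit or range.

## Robot

A 6-joint arm with a two-finger parallel gripper is mounted at the origin on the work surface. World frame = base frame: x ahead of the robot, y to its left, z up, the work surface at z = 0. Lengths are in m, angles in rad, forces in N, time in s.
With the tool pointing down it reaches from about 0.25 to 0.775 m from the base axis. Payload 4 kg.
Tool frame: the origin (TCP) lies midway between the tips of the shut fingers; the grasp point (between the pads) lies r.tcp_to_grasp behind it (r.tcp_to_grasp is the distance from the TCP to the grasp point, in m); z points along the fingers, y is the line along which they close (so a half turn about z gives the same grasp; the last joint's range is limited). The gripper opens to 85 mm and grips with 20 to 120 N. Pads are 22 mm wide; open, the fingers measure 114 mm over their backs; the gripper's body (76 mm by 85 mm) begins 54 mm behind the grasp point. The pads swing forward as they close: fully open they stand 13 mm farther back than shut.
Start: joints at [1.231, 0.087, 1.371, -0, 1.684, -0.103], TCP at [0.129, 0.535, 0.231] pointing down, gripper open.
Joint ranges: [-3.1, 3.1], [-0.76, 2.03], [0.27, 2.55], [-1.08, 4.22], [0.17, 2.65], [-2.57, 2.57]. Speed limits (rad/s): [2.79, 2.79, 3.14, 3.14, 3.14, 3.14].

## Interface

Orientations are given as a 3x3 rotation matrix whose columns are the frame's x, y, z axes.
In Python, from cell import r, optics, search_frame, place_of gives the robot as it stands. The module is installed in compiled form; this text tells all that it offers.
- The arm moves only by the tool step_arm, never from a script. Its argument "series" is a list of rows, each an object with "dp": the shift along the tool's x, y, z as a fraction of full scale, a list of three; "rot": the turn, a rotation vector about the tool's x, y, z as a fraction of full scale, a list of three; "fingers": the opening, from -1 (shut) to 1 (fully open). In form: [{"dp": [tx, ty, tz], "rot": [rx, ry, rz], "fingers": fingers}, ...]. A call has exactly 8 rows; each row shifts and turns the commanded pose from where the row before left it, along the tool's axes as they then stand; what a row does not reach is not made up. Full scale, the value 1, is 20 cm for a shift and pi/4 rad for a turn. A row lasts 1/8 s, in which the tool goes at most 62.5 mm and 10.7 degrees, less where a joint would pass 70% of its speed; a pose out of reach is approached as far as the arm can. A call with a number of a shift or a turn outside -1 to 1 is refused whole. A call with a gripper value outside its range is refused whole. The fingers move at their own pace and stop on an object; "newtons" is the grip in N (left out, the last holds). Time passes only in rows, so rows that do not move let the fingers close, or fill a call up. It gives the time, the measured TCP pose, the force, the opening and the grip force at its end, in the units of the state.
- r.get_state(): the state, without advancing time (a new reading comes with each control period).
- optics.camera(name): name is "side" or "top"; returns a dict with "img" (420x560x3 uint8, red, green, blue), "z_map" (420x560 float32, m along the optical axis (not along the pixel's ray), 0 where there is no reading), "fx", "fy", "cx", "cy" (pixels), "k1" (the pictures are not rectified: a ray, as slopes to the right and down, at radius r is drawn at 1 + k1 r^2 times it, then the intrinsics apply), "world_from_camera" (4x4, takes a point from camera to world coordinates). Camera axes: x right, y up, looking along -z (the intrinsics and any distortion apply to the point x, -y, -z); pixel columns grow to the right and rows downward; lengths in m; the calibration is good to about 2 mm. A picture is of the moment at which its call begins.
- r.hand_in(): hands the job in; it is judged then, once.
Trained networks look in a picture, given as the dict that the camera call returned (one of the last four; its "shot" number tells which), for a name from the list of things; names that differ only in an ending like _2 or _b are one class to them, and where a whole thing is asked for, a point or a joint stands for the part that bears it (a point fixed in the world has none). Each returns a list of dicts, best first, with "p" (0 to 1); they miss things now and then, are a little off and sometimes report something else, mostly with a low value. They report only what shows in the picture. A call takes as long as a camera call.
- search_frame(query, picture): "at" ([x, y, z] in m, in world coordinates, good to about 4 mm: the middle of the surface that is visible of it).
- place_of(query, picture): "at" ([x, y, z] in m, in world coordinates, good to about 4 mm: a listed point, or the origin of a listed thing).
The state is a dict: "time_s": time; "qpos": joint angles; "joint_velocities": joint speeds; "effort": joint torques, N m; "eef_pos": TCP position; "tool_rot": TCP orientation; "contact_force": force on the tool from outside, world axes, zero at the start; "ft_torque": the same for the moment, N m; "width": finger opening in m; "finger_force": force on a finger pad.
Only numpy, scipy, OpenCV 4.12 (cv2) and the standard library are available. Lean on these libraries where they do the work, as an engineer would, in place of code of your own. Each camera call takes 0.05 s, during which the arm holds its last target. There are 200 camera calls.

## Working session

There is one attempt and no reset: what is moved stays moved. The work goes in short steps, Python scripts to look and compute and a tool call to move; the robot and the scene stay as the last step left them, time stands still between calls to the robot, and variables do not carry over. Pictures are saved under pics/ and viewed, at most 14 in all, crops included, and the job is handed in when it is done.

Besides the shell and the picture viewer there is one more tool, called after "Emit:" by a JSON object that holds its "op" and its "data". step_arm: Moves the arm, as the interface text tells. Shift numbers are shares of 20 cm and turn numbers shares of pi/4 rad, none past 1 either way. Its arguments: {"type":"object","properties":{"series":{"type":"array","items":{"type":"object","properties":{"dp":{"type":"array","items":{"type":"number","minimum":-1,"maximum":1}},"rot":{"type":"array","items":{"type":"number","minimum":-1,"maximum":1}},"fingers":{"type":"number"}}}},"newtons":{"type":"number"}},"required":["series"]}

```bash
mkdir -p pics; cat > h.py <<'E'
import numpy as np, cv2
from cell import r, optics, search_frame, place_of
def cloud(c):
    z=c["z_map"]; H,W=z.shape; v,u=np.mgrid[:H,:W]
    K=np.array([[c["fx"],0,c["cx"]],[0,c["fy"],c["cy"]],[0,0,1]])
    p=np.stack([u,v],-1).reshape(-1,1,2).astype(np.float64)
    n=cv2.undistortPoints(p,K,np.array([c["k1"],0,0,0,0.]),None,None,None).reshape(H,W,2) if 0 else cv2.undistortPoints(p,K,np.array([c["k1"],0,0,0,0.])).reshape(H,W,2)
    P=np.stack([n[...,0]*z,-n[...,1]*z,-z,np.ones_like(z)],-1)
    w=P@c["world_from_camera"].T
    return np.where(z[...,None]>0,w[...,:3],np.nan)
def save(c,n): cv2.imwrite(f"pics/{n}.png",c["img"][...,::-1])
E
python3 - <<'E'
from h import *
s=r.get_state();print(s["time_s"],s["eef_pos"],s["tool_rot"],r.tcp_to_grasp)
for n in("top","side"):
    c=optics.camera(n);save(c,n+"0");print(n,c["world_from_camera"].round(3).tolist())
    for q in "case lid_handle lid_hinge tin_rim sanding_block rasp rasp_tip chisel chisel_tip screwdriver screwdriver_tip bradawl bradawl_tip bit_case pots tape_measure lane0 lane1 lane2".split():
        print(q,[(np.round(d["at"],3).tolist(),round(d["p"],2)) for d in place_of(q,c)[:2]])
print(r.get_state()["time_s"])
E
```

```text
0.0 [0.12886103 0.53416884 0.23009274] [[-9.72105907e-01  2.34541071e-01 -7.68640781e-04]
 [ 2.34542206e-01  9.72103544e-01 -2.15723167e-03]
 [ 2.41239002e-04 -2.27733636e-03 -9.99997378e-01]] 0.0187
top [[-0.018, 0.98, -0.196, 0.379], [-1.0, -0.014, 0.021, -0.022], [0.018, 0.197, 0.98, 1.105], [0.0, 0.0, 0.0, 1.0]]
case [([0.52, 0.266, -0.001], 0.85)]
lid_handle [([0.434, 0.275, 0.084], 0.76)]
lid_hinge [([0.629, 0.26, 0.041], 0.71)]
tin_rim [([0.587, -0.035, 0.059], 0.77)]
sanding_block [([0.543, 0.208, 0.051], 0.86), ([0.732, -0.195, -0.002], 0.51)]
rasp [([0.473, -0.353, 0.0], 0.61)]
rasp_tip [([0.607, -0.363, 0.017], 0.59)]
chisel [([0.487, -0.443, 0.002], 0.76)]
chisel_tip [([0.618, -0.434, 0.01], 0.73)]
screwdriver []
screwdriver_tip []
bradawl []
bradawl_tip [([0.434, 0.274, 0.083], 0.68)]
bit_case []
pots [([0.761, -0.007, 0.001], 0.76), ([0.609, -0.363, 0.016], 0.58)]
tape_measure [([0.395, -0.028, -0.002], 0.82)]
lane0 []
lane1 []
lane2 []
side [[0.913, 0.236, -0.333, 0.189], [-0.408, 0.571, -0.712, -0.893], [0.022, 0.786, 0.618, 0.788], [0.0, 0.0, 0.0, 1.0]]
case [([0.516
[... 174 characters left out ...]
89), ([0.432, 0.269, 0.082], 0.34)]
sanding_block [([0.546, 0.208, 0.049], 0.83), ([0.621, -0.438, 0.014], 0.57)]
rasp [([0.476, -0.353, -0.003], 0.89)]
rasp_tip [([0.607, -0.364, 0.02], 0.69)]
chisel [([0.485, -0.441, -0.001], 0.72)]
chisel_tip [([0.623, -0.436, 0.014], 0.76)]
screwdriver []
screwdriver_tip []
bradawl []
bradawl_tip [([0.733, -0.193, 0.006], 0.32)]
bit_case [([0.73, -0.194, 0.006], 0.6)]
pots [([0.762, -0.007, 0.001], 0.62)]
tape_measure [([0.403, -0.026, 0.002], 0.64)]
lane0 [([0.468, 0.272, 0.002], 0.85), ([0.47, 0.192, 0.007], 0.75)]
lane1 [([0.468, 0.272, 0.002], 0.85), ([0.47, 0.192, 0.007], 0.75)]
lane2 [([0.468, 0.272, 0.002], 0.85), ([0.47, 0.192, 0.007], 0.75)]
2.0
```

View pics/top0.png

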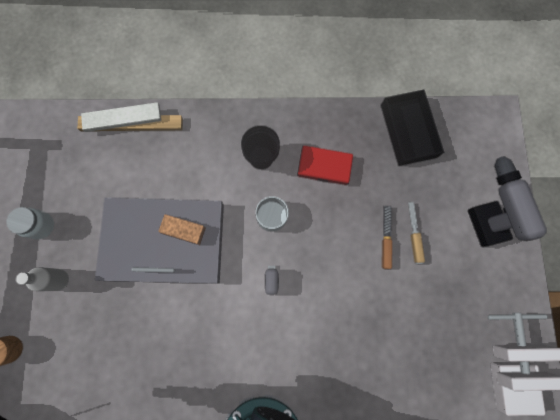

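View pics/side0.png

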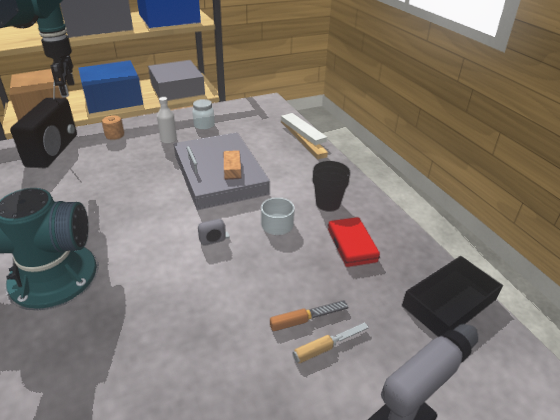

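```bash
cat >> h.py <<'E'
def rect(P,m):
    "min-area rectangle of masked points: centre, long side, short side, yaw(deg) of long side"
    m=cv2.morphologyEx(m.astype(np.uint8),cv2.MORPH_OPEN,np.ones((2,2)))
    n,l,st,_=cv2.connectedComponentsWithStats(m)
    k=1+np.argmax(st[1:,4]); q=P[l==k]
    b=cv2.boxPoints(cv2.minAreaRect((q[:,:2]*1000).astype(np.float32)))
    e=[b[1]-b[0],b[2]-b[1]]; e.sort(key=np.linalg.norm)
    a=np.degrees(np.arctan2(e[1][1],e[1][0])); a=(a+90)%180-90
    return (b.mean(0)/1000).round(4),np.linalg.norm(e[1]).round(0),np.linalg.norm(e[0]).round(0),a.round(1),np.median(q[:,2]).round(4)
def box(P,x0,x1,y0,y1,z0,z1): return (P[...,0]>x0)&(P[...,0]<x1)&(P[...,1]>y0)&(P[...,1]<y1)&(P[...,2]>z0)&(P[...,2]<z1)
E
python3 - <<'E'
from h import *
for n in("top","side"):
    c=optics.camera(n);P=cloud(c);print(n)
    print("block",rect(P,box(P,.48,.62,.13,.29,.075,.095)))
    print("lid",rect(P,box(P,.35,.7,.05,.5,.044,.06)))
    print("handle",rect(P,box(P,.38,.47,.18,.36,.072,.1)))
    print("rasp",rect(P,box(P,.40,.53,-.4,-.31,.02,.04)), "blade",rect(P,box(P,.525,.64,-.4,-.31,.008,.03)))
    print("chisel",rect(P,box(P,.40,.53,-.49,-.405,.02,.04)),"blade",rect(P,box(P,.54,.64,-.49,-.405,.008,.03)))
    print("tin",rect(P,box(P,.52,.65,-.1,.03,.053,.07)))
    print("bench z",np.nanmedian(P[box(P,.3,.5,-.3,-.1,-.02,.02)][:,2]))
E
```

```text
top
block (array([0.5366, 0.2084], dtype=float32), np.float32(112.0), np.float32(49.0), np.float32(71.9), np.float64(nan))
lid (array([0.518 , 0.2773], dtype=float32), np.float32(335.0), np.float32(234.0), np.float32(87.4), np.float64(nan))
handle (array([0.4295, 0.2757], dtype=float32), np.float32(112.0), np.float32(9.0), np.float32(88.8), np.float64(0.0893))
rasp (array([ 0.4706, -0.3581], dtype=float32), np.float32(90.0), np.float32(32.0), np.float32(-4.3), np.float64(0.027)) blade (array([ 0.5631, -0.3627], dtype=float32), np.float32(83.0), np.float32(22.0), np.float32(-19.5), np.float64(nan))
chisel (array([ 0.4819, -0.4461], dtype=float32), np.float32(86.0), np.float32(38.0), np.float32(1.6), np.float64(nan)) blade (array([ 0.5774, -0.4408], dtype=float32), np.float32(76.0), np.float32(26.0), np.float32(3.7), np.float64(nan))
tin (array([ 0.6238, -0.0367], dtype=float32), np.float32(20.0), np.float32(1.0), np.float32(88.0), np.float64(0.0499))
bench z 0.0003079654930749909
side
block (array([0.5497, 0.2251], dtype=float32), np.float32(160.0), np.float32(41.0), np.float32(69.3),
[... 187 characters left out ...]
float32(156.0), np.float32(21.0), np.float32(85.9), np.float64(0.0871))
rasp (array([ 0.4753, -0.3606], dtype=float32), np.float32(93.0), np.float32(20.0), np.float32(-9.9), np.float64(nan)) blade (array([ 0.5729, -0.3668], dtype=float32), np.float32(93.0), np.float32(27.0), np.float32(6.1), np.float64(nan))
chisel (array([ 0.4872, -0.4467], dtype=float32), np.float32(90.0), np.float32(19.0), np.float32(8.2), np.float64(nan)) blade (array([ 0.5838, -0.4361], dtype=float32), np.float32(86.0), np.float32(11.0), np.float32(7.8), np.float64(nan))
tin (array([ 0.5665, -0.0681], dtype=float32), np.float32(67.0), np.float32(20.0), np.float32(-30.4), np.float64(0.0539))
bench z -0.000617164113768498
```

```bash
cat >> h.py <<'E'
from scipy.spatial.transform import Rotation as Ro, Slerp
def R(psi,tx=0,ty=0):
    a=np.radians(psi); y=np.array([np.cos(a),np.sin(a),0]); z=np.array([0,0,-1.])
    return np.c_[np.cross(y,z),y,z]@Ro.from_euler("xy",[tx,ty],degrees=True).as_matrix()
def plan(wps,f0,step=.055,pad=True,start=None):
    """wps: (pos,R,fingers[,min rows]); prints rows in tool axes, rounded to 1 mm / 0.005"""
    s=r.get_state(); p,A=(np.array(s["eef_pos"]),np.array(s["tool_rot"])) if start is None else start
    rows=[]
    for w in wps:
        q,B,f=np.array(w[0]),w[1],w[2]; rv=Ro.from_matrix(A.T@B).as_rotvec()
        n=max(int(np.ceil(np.linalg.norm(q-p)/step)),int(np.ceil(np.linalg.norm(rv)/np.radians(9.5))),w[3] if len(w)>3 else 1)
        p0,A0=p,A
        for i in range(1,n+1):
            tp=p0+(q-p0)*i/n; tA=A0@Ro.from_rotvec(rv*i/n).as_matrix()
            d=np.round(A.T@(tp-p)/.2/.005)*.005; t=np.round(Ro.from_matrix(A.T@tA).as_rotvec()/(np.pi/4)/.005)*.005
            rows.append((d,t,f)); p=p+A@d*.2; A=A@Ro.from_rotvec(t*np.pi/4).as_matrix()
    while pad and len(rows)%8: rows.append((np.zeros(3),np.zeros(3),f))
    g=lambda v:"["+",".join(f"{x+0:.3g}" for x in v)+"]"
    for k in range(0,len(rows),8):
        print("["+",".join('{"dp":%s,"rot":%s,"fingers":%g}'%(g(d),g(t),f) for d,t,f in rows[k:k+8])+"]")
    return p,A
E
python3 - <<'E'
from h import *
plan([((.54,.208,.16),R(-18),1,14),((.54,.208,.16),R(-18),1,2)],1)
E
```

```text
[{"dp":[-0.17,-0.08,0.025],"rot":[0,0,0.15],"fingers":1},{"dp":[-0.18,-0.055,0.025],"rot":[0,0,0.15],"fingers":1},{"dp":[-0.18,-0.04,0.025],"rot":[0,0,0.15],"fingers":1},{"dp":[-0.19,-0.015,0.025],"rot":[0,0,0.15],"fingers":1},{"dp":[-0.185,0.005,0.025],"rot":[0,0,0.15],"fingers":1},{"dp":[-0.185,0.03,0.03],"rot":[0,0,0.15],"fingers":1},{"dp":[-0.18,0.05,0.025],"rot":[0,0,0.15],"fingers":1},{"dp":[-0.175,0.075,0.025],"rot":[0,0,0.15],"fingers":1}]
[{"dp":[-0.165,0.09,0.025],"rot":[0,0,0.15],"fingers":1},{"dp":[-0.15,0.11,0.025],"rot":[0,0,0.15],"fingers":1},{"dp":[-0.14,0.125,0.025],"rot":[0,0,0.15],"fingers":1},{"dp":[-0.12,0.145,0.025],"rot":[0,0,0.15],"fingers":1},{"dp":[-0.105,0.155,0.025],"rot":[0,0,0.15],"fingers":1},{"dp":[-0.085,0.165,0.025],"rot":[0,0,0.15],"fingers":1},{"dp":[0,0,0],"rot":[0,0,0],"fingers":1},{"dp":[0,0,0],"rot":[0,0,0],"fingers":1}]
```

Emit:
{"op": "step_arm", "data": {"series": [{"dp": [-0.17, -0.08, 0.025], "rot": [0, 0, 0.15], "fingers": 1}, {"dp": [-0.18, -0.055, 0.025], "rot": [0, 0, 0.15], "fingers": 1}, {"dp": [-0.18, -0.04, 0.025], "rot": [0, 0, 0.15], "fingers": 1}, {"dp": [-0.19, -0.015, 0.025], "rot": [0, 0, 0.15], "fingers": 1}, {"dp": [-0.185, 0.005, 0.025], "rot": [0, 0, 0.15], "fingers": 1}, {"dp": [-0.185, 0.03, 0.03], "rot": [0, 0, 0.15], "fingers": 1}, {"dp": [-0.18, 0.05, 0.025], "rot": [0, 0, 0.15], "fingers": 1}, {"dp": [-0.175, 0.075, 0.025], "rot": [0, 0, 0.15], "fingers": 1}], "newtons": 40}}

```text
time_s: 3.1
eef_pos: [0.3651, 0.3474, 0.1903]
tool_rot: [[-0.378, 0.926, 0.0], [0.926, 0.378, 0.0], [0.0, 0.0, -1.0]]
contact_force: [-0.4, 0.7, 0.1]
width: 0.0853
finger_force: 0.0
```

Emit:
{"op": "step_arm", "data": {"series": [{"dp": [-0.165, 0.09, 0.025], "rot": [0, 0, 0.15], "fingers": 1}, {"dp": [-0.15, 0.11, 0.025], "rot": [0, 0, 0.15], "fingers": 1}, {"dp": [-0.14, 0.125, 0.025], "rot": [0, 0, 0.15], "fingers": 1}, {"dp": [-0.12, 0.145, 0.025], "rot": [0, 0, 0.15], "fingers": 1}, {"dp": [-0.105, 0.155, 0.025], "rot": [0, 0, 0.15], "fingers": 1}, {"dp": [-0.085, 0.165, 0.025], "rot": [0, 0, 0.15], "fingers": 1}, {"dp": [0, 0, 0], "rot": [0, 0, 0], "fingers": 1}, {"dp": [0, 0, 0], "rot": [0, 0, 0], "fingers": 1}]}}

```text
time_s: 4.1
eef_pos: [0.5396, 0.2087, 0.1603]
tool_rot: [[0.309, 0.951, -0.001], [0.951, -0.309, 0.001], [0.0, -0.001, -1.0]]
contact_force: [-1.0, 1.0, -0.6]
width: 0.0858
finger_force: 0.0
```

```bash
python3 - <<'E'
from h import *
print(r.get_state()["eef_pos"],r.get_state()["qpos"])
p=plan([((.541,.208,.058),R(-18),1,3),((.541,.208,.058),R(-18),1,1),((.541,.208,.058),R(-18),-1,4)],1)
print("carry")
plan([((.541,.208,.16),R(-18),-1,2),((.45,-.18,.16),R(-18),-1),((.45,-.18,.01),R(-18),-1,4)],1,start=p)
E
```

```text
[0.53959016 0.20871432 0.16025014] [2.70695527e-01 1.74668834e-01 1.41420474e+00 6.98045841e-04
 1.55325651e+00 5.85315133e-01]
[{"dp":[0,0.005,0.17],"rot":[0,0,0],"fingers":1},{"dp":[0,0,0.17],"rot":[0,0,0],"fingers":1},{"dp":[0,0.005,0.17],"rot":[0,0,0],"fingers":1},{"dp":[0,0,0],"rot":[0,0,0],"fingers":1},{"dp":[0,0,0],"rot":[0,0,0],"fingers":-1},{"dp":[0,0,0],"rot":[0,0,0],"fingers":-1},{"dp":[0,0,0],"rot":[0,0,0],"fingers":-1},{"dp":[0,0,0],"rot":[0,0,0],"fingers":-1}]
carry
[{"dp":[0,0,-0.255],"rot":[0,0,0],"fingers":-1},{"dp":[0,0,-0.255],"rot":[0,0,0],"fingers":-1},{"dp":[-0.25,0.02,0],"rot":[0,0,0],"fingers":-1},{"dp":[-0.245,0.02,0],"rot":[0,0,0],"fingers":-1},{"dp":[-0.25,0.02,0],"rot":[0,0,0],"fingers":-1},{"dp":[-0.25,0.025,0],"rot":[0,0,0],"fingers":-1},{"dp":[-0.245,0.02,0],"rot":[0,0,0],"fingers":-1},{"dp":[-0.25,0.02,0],"rot":[0,0,0],"fingers":-1}]
[{"dp":[-0.25,0.02,0],"rot":[0,0,0],"fingers":-1},{"dp":[-0.245,0.02,0],"rot":[0,0,0],"fingers":-1},{"dp":[0,0,0.19],"rot":[0,0,0],"fingers":-1},{"dp":[0,0,0.185],"rot":[0,0,0],"fingers":-1},{"dp":[0,0,0.19],"rot":[0,0,0],"fingers":-1},{"dp":[0,0,0.185],"rot":[0,0,0],"fingers":-1},{"dp":[0,0,0],"rot":[0,0,0],"fingers":-1},{"dp":[0,0,0],"rot":[0,0,0],"fingers":-1}]
```

Emit:
{"op": "step_arm", "data": {"series": [{"dp": [0, 0.005, 0.17], "rot": [0, 0, 0], "fingers": 1}, {"dp": [0, 0, 0.17], "rot": [0, 0, 0], "fingers": 1}, {"dp": [0, 0.005, 0.17], "rot": [0, 0, 0], "fingers": 1}, {"dp": [0, 0, 0], "rot": [0, 0, 0], "fingers": 1}, {"dp": [0, 0, 0], "rot": [0, 0, 0], "fingers": -1}, {"dp": [0, 0, 0], "rot": [0, 0, 0], "fingers": -1}, {"dp": [0, 0, 0], "rot": [0, 0, 0], "fingers": -1}, {"dp": [0, 0, 0], "rot": [0, 0, 0], "fingers": -1}]}}

```text
time_s: 5.1
eef_pos: [0.5431, 0.2086, 0.061]
tool_rot: [[0.31, 0.951, 0.004], [0.951, -0.31, 0.002], [0.003, 0.003, -1.0]]
contact_force: [-1.2, 1.3, 5.7]
width: 0.0495
finger_force: 42.4
```

Emit:
{"op": "step_arm", "data": {"series": [{"dp": [0, 0, -0.255], "rot": [0, 0, 0], "fingers": -1}, {"dp": [0, 0, -0.255], "rot": [0, 0, 0], "fingers": -1}, {"dp": [-0.25, 0.02, 0], "rot": [0, 0, 0], "fingers": -1}, {"dp": [-0.245, 0.02, 0], "rot": [0, 0, 0], "fingers": -1}, {"dp": [-0.25, 0.02, 0], "rot": [0, 0, 0], "fingers": -1}, {"dp": [-0.25, 0.025, 0], "rot": [0, 0, 0], "fingers": -1}, {"dp": [-0.245, 0.02, 0], "rot": [0, 0, 0], "fingers": -1}, {"dp": [-0.25, 0.02, 0], "rot": [0, 0, 0], "fingers": -1}]}}

```text
time_s: 6.1
eef_pos: [0.4726, -0.0848, 0.1605]
tool_rot: [[0.31, 0.951, 0.001], [0.951, -0.31, -0.0], [-0.0, 0.001, -1.0]]
contact_force: [0.7, -0.8, -2.4]
width: 0.049
finger_force: 42.5
```

Emit:
{"op": "step_arm", "data": {"series": [{"dp": [-0.25, 0.02, 0], "rot": [0, 0, 0], "fingers": -1}, {"dp": [-0.245, 0.02, 0], "rot": [0, 0, 0], "fingers": -1}, {"dp": [0, 0, 0.19], "rot": [0, 0, 0], "fingers": -1}, {"dp": [0, 0, 0.185], "rot": [0, 0, 0], "fingers": -1}, {"dp": [0, 0, 0.19], "rot": [0, 0, 0], "fingers": -1}, {"dp": [0, 0, 0.13], "rot": [0, 0, 0], "fingers": -1}, {"dp": [0, 0, 0], "rot": [0, 0, 0], "fingers": -1}, {"dp": [0, 0, 0], "rot": [0, 0, 0], "fingers": -1}]}}

```text
time_s: 7.1
eef_pos: [0.4509, -0.1803, 0.0226]
tool_rot: [[0.31, 0.951, 0.002], [0.951, -0.31, -0.001], [-0.0, 0.002, -1.0]]
contact_force: [0.7, 0.0, -2.2]
width: 0.0491
finger_force: 42.4
```

Emit:
{"op": "step_arm", "data": {"series": [{"dp": [0, 0, 0.03], "rot": [0, 0, 0], "fingers": -1}, {"dp": [0, 0, 0.03], "rot": [0, 0, 0], "fingers": -1}, {"dp": [0, 0, 0], "rot": [0, 0, 0], "fingers": -1}, {"dp": [0, 0, 0], "rot": [0, 0, 0], "fingers": 1}, {"dp": [0, 0, 0], "rot": [0, 0, 0], "fingers": 1}, {"dp": [0, 0, 0], "rot": [0, 0, 0], "fingers": 1}, {"dp": [0, 0, -0.2], "rot": [0, 0, 0], "fingers": 1}, {"dp": [0, 0, -0.25], "rot": [0, 0, 0], "fingers": 1}]}}

```text
time_s: 8.1
eef_pos: [0.4489, -0.1792, 0.0986]
tool_rot: [[0.31, 0.951, -0.004], [0.951, -0.31, 0.002], [0.001, -0.004, -1.0]]
contact_force: [1.0, -0.3, -0.4]
width: 0.0854
finger_force: 0.0
```

```bash
python3 - <<'E'
from h import *
c=optics.camera("side");save(c,"side1")
for q in("lid_handle","lid_hinge","sanding_block","tin_rim","case"): print(q,[(np.round(d["at"],3).tolist(),round(d["p"],2)) for d in place_of(q,c)[:1]])
print(r.get_state()["eef_pos"])
h=(.433,.272)
plan([((.45,-.18,.20),R(-18),1),((h[0],h[1],.20),R(-2.6),1),((h[0],h[1],.13),R(-2.6),-.2),((h[0],h[1],.13),R(-2.6),-.2,1)],1)
E
```

```text
lid_handle [([0.435, 0.273, 0.082], 0.95)]
lid_hinge []
sanding_block [([0.457, -0.182, -0.001], 0.78)]
tin_rim [([0.587, -0.039, 0.058], 0.93)]
case [([0.516, 0.274, -0.0], 0.74)]
[ 0.4492768  -0.17937043  0.0979842 ]
[{"dp":[0,0,-0.255],"rot":[0,0,0],"fingers":1},{"dp":[0,0.005,-0.255],"rot":[-0.005,0,0],"fingers":1},{"dp":[0.235,-0.085,0],"rot":[0,0,-0.04],"fingers":1},{"dp":[0.24,-0.08,0],"rot":[0,0,-0.035],"fingers":1},{"dp":[0.24,-0.075,0],"rot":[0,0,-0.04],"fingers":1},{"dp":[0.24,-0.065,0],"rot":[0,0,-0.04],"fingers":1},{"dp":[0.245,-0.06,0],"rot":[0,0,-0.035],"fingers":1},{"dp":[0.245,-0.05,0],"rot":[0,0,-0.04],"fingers":1}]
[{"dp":[0.25,-0.04,0],"rot":[0,0,-0.035],"fingers":1},{"dp":[0.25,-0.04,0],"rot":[0,0,-0.04],"fingers":1},{"dp":[0.25,-0.025,0],"rot":[0,0,-0.04],"fingers":1},{"dp":[0,0,0.175],"rot":[0,0,0],"fingers":-0.2},{"dp":[0,-0.005,0.175],"rot":[0,0,0],"fingers":-0.2},{"dp":[0,0,0],"rot":[0,0,0],"fingers":-0.2},{"dp":[0,0,0],"rot":[0,0,0],"fingers":-0.2},{"dp":[0,0,0],"rot":[0,0,0],"fingers":-0.2}]
```

View pics/side1.png

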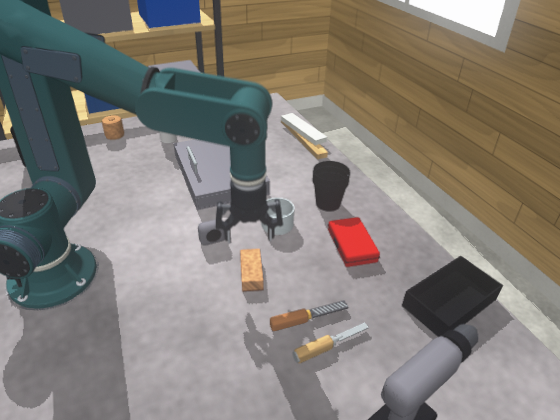

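The block lies flat on the bench around pixel (251,269), clear of everything; tin, rasp and chisel are unmoved. On to the lid handle.

Emit:
{"op": "step_arm", "data": {"series": [{"dp": [0, 0, -0.255], "rot": [0, 0, 0], "fingers": 1}, {"dp": [0, 0.005, -0.255], "rot": [-0.005, 0, 0], "fingers": 1}, {"dp": [0.235, -0.085, 0], "rot": [0, 0, -0.04], "fingers": 1}, {"dp": [0.24, -0.08, 0], "rot": [0, 0, -0.035], "fingers": 1}, {"dp": [0.24, -0.075, 0], "rot": [0, 0, -0.04], "fingers": 1}, {"dp": [0.24, -0.065, 0], "rot": [0, 0, -0.04], "fingers": 1}, {"dp": [0.245, -0.06, 0], "rot": [0, 0, -0.035], "fingers": 1}, {"dp": [0.245, -0.05, 0], "rot": [0, 0, -0.04], "fingers": 1}]}}

```text
time_s: 9.4
eef_pos: [0.438, 0.1221, 0.1988]
tool_rot: [[0.133, 0.991, 0.0], [0.991, -0.133, -0.002], [-0.002, 0.001, -1.0]]
contact_force: [0.1, 0.3, 0.3]
width: 0.0852
finger_force: 0.0
```

Emit:
{"op": "step_arm", "data": {"series": [{"dp": [0.25, -0.04, 0], "rot": [0, 0, -0.035], "fingers": 1}, {"dp": [0.25, -0.04, 0], "rot": [0, 0, -0.04], "fingers": 1}, {"dp": [0.25, -0.025, 0], "rot": [0, 0, -0.04], "fingers": 1}, {"dp": [0, 0, 0.175], "rot": [0, 0, 0], "fingers": -0.2}, {"dp": [0, -0.005, 0.175], "rot": [0, 0, 0], "fingers": -0.2}, {"dp": [0, 0, 0], "rot": [0, 0, 0], "fingers": -0.2}, {"dp": [0, 0, 0], "rot": [0, 0, 0], "fingers": -0.2}, {"dp": [0, 0, 0], "rot": [0, 0, 0], "fingers": -0.2}]}}

```text
time_s: 10.4
eef_pos: [0.4345, 0.2723, 0.1325]
tool_rot: [[0.045, 0.999, 0.007], [0.999, -0.045, 0.0], [0.001, 0.007, -1.0]]
contact_force: [0.1, -0.2, -0.3]
width: 0.0343
finger_force: 0.0
```

```bash
python3 - <<'E'
from h import *
s=r.get_state();print(s["eef_pos"],s["width"])
h=(.434,.272)
# handle centre z .085; grasp point there -> TCP .085-.0187
p=plan([((h[0],h[1],.068),R(-2.6),-.2,3),((h[0],h[1],.068),R(-2.6),-1,5)],1)
H=np.array([.630,.264,.042]); d=np.array([np.cos(np.radians(-2.6)),np.sin(np.radians(-2.6)),0])
y0=None; w=[]
for th,t in [(10,3),(20,6),(30,10),(40,15),(50,20),(60,26),(70,32)]:
    a=np.radians(th); B=R(-2.6,t)
    ho=-195*np.cos(a)+43*np.sin(a); v=195*np.sin(a)+43*np.cos(a)
    g=H+d*ho/1000+np.array([0,0,v/1000]); w.append((g+B[:,2]*.0175,B,-1,2))
print("arc");plan(w,1,start=p)
E
```

```text
[0.43445537 0.27233181 0.13251892] 0.03431714917518707
[{"dp":[0,0,0.11],"rot":[0.005,0,0],"fingers":-0.2},{"dp":[0,0,0.105],"rot":[0,0,0],"fingers":-0.2},{"dp":[0,-0.005,0.11],"rot":[0.005,0,0],"fingers":-0.2},{"dp":[0,0,0],"rot":[0,0,0],"fingers":-1},{"dp":[0,0,0],"rot":[0,0,0],"fingers":-1},{"dp":[0,0,0],"rot":[0,0,0],"fingers":-1},{"dp":[0,0,0],"rot":[0,0,0],"fingers":-1},{"dp":[0,0,0],"rot":[0,0,0],"fingers":-1}]
arc
[{"dp":[0,0.025,-0.085],"rot":[0.035,0,0],"fingers":-1},{"dp":[0.005,0.025,-0.08],"rot":[0.03,0,0],"fingers":-1},{"dp":[0,0.035,-0.08],"rot":[0.035,0,0],"fingers":-1},{"dp":[0,0.035,-0.08],"rot":[0.03,0,0],"fingers":-1},{"dp":[0,0.04,-0.075],"rot":[0.045,0,0],"fingers":-1},{"dp":[0,0.04,-0.075],"rot":[0.045,0,0],"fingers":-1},{"dp":[0,0.05,-0.07],"rot":[0.055,0,0],"fingers":-1},{"dp":[0,0.045,-0.07],"rot":[0.055,0,0],"fingers":-1}]
[{"dp":[0,0.055,-0.065],"rot":[0.055,0,0],"fingers":-1},{"dp":[0,0.05,-0.07],"rot":[0.06,0,0],"fingers":-1},{"dp":[0,0.06,-0.06],"rot":[0.065,0,0],"fingers":-1},{"dp":[0,0.06,-0.06],"rot":[0.065,0,0],"fingers":-1},{"dp":[0,0.06,-0.055],"rot":[0.065,0,0],"fingers":-1},{"dp":[0,0.06,-0.055],"rot":[0.07,0,0],"fingers":-1},{"dp":[0,0,0],"rot":[0,0,0],"fingers":-1},{"dp":[0,0,0],"rot":[0,0,0],"fingers":-1}]
```

Emit:
{"op": "step_arm", "data": {"series": [{"dp": [0, 0, 0.11], "rot": [0.005, 0, 0], "fingers": -0.2}, {"dp": [0, 0, 0.105], "rot": [0, 0, 0], "fingers": -0.2}, {"dp": [0, -0.005, 0.11], "rot": [0.005, 0, 0], "fingers": -0.2}, {"dp": [0, 0, 0], "rot": [0, 0, 0], "fingers": -1}, {"dp": [0, 0, 0], "rot": [0, 0, 0], "fingers": -1}, {"dp": [0, 0, 0], "rot": [0, 0, 0], "fingers": -1}, {"dp": [0, 0, 0], "rot": [0, 0, 0], "fingers": -1}, {"dp": [0, 0, 0], "rot": [0, 0, 0], "fingers": -1}], "newtons": 30}}

```text
time_s: 11.4
eef_pos: [0.4343, 0.2718, 0.0672]
tool_rot: [[0.045, 0.999, 0.0], [0.999, -0.045, -0.001], [-0.001, 0.0, -1.0]]
contact_force: [5.1, -2.4, -1.4]
width: 0.0098
finger_force: 29.3
```

Emit:
{"op": "step_arm", "data": {"series": [{"dp": [0, 0.025, -0.085], "rot": [0.035, 0, 0], "fingers": -1}, {"dp": [0, 0.025, -0.08], "rot": [0.03, 0, 0], "fingers": -1}, {"dp": [0, 0.035, -0.08], "rot": [0.035, 0, 0], "fingers": -1}, {"dp": [0, 0.035, -0.08], "rot": [0.03, 0, 0], "fingers": -1}, {"dp": [0, 0.04, -0.075], "rot": [0.045, 0, 0], "fingers": -1}, {"dp": [0, 0.04, -0.075], "rot": [0.045, 0, 0], "fingers": -1}, {"dp": [0, 0.05, -0.07], "rot": [0.055, 0, 0], "fingers": -1}, {"dp": [0, 0.045, -0.07], "rot": [0.055, 0, 0], "fingers": -1}]}}

```text
time_s: 12.4
eef_pos: [0.5012, 0.2688, 0.1827]
tool_rot: [[0.043, 0.963, -0.266], [0.999, -0.042, 0.01], [-0.002, -0.266, -0.964]]
contact_force: [-3.7, -1.8, 1.1]
width: 0.0097
finger_force: 29.3
```

Emit:
{"op": "step_arm", "data": {"series": [{"dp": [0, 0.055, -0.065], "rot": [0.055, 0, 0], "fingers": -1}, {"dp": [0, 0.05, -0.07], "rot": [0.06, 0, 0], "fingers": -1}, {"dp": [0, 0.06, -0.06], "rot": [0.065, 0, 0], "fingers": -1}, {"dp": [0, 0.06, -0.06], "rot": [0.065, 0, 0], "fingers": -1}, {"dp": [0, 0.06, -0.055], "rot": [0.065, 0, 0], "fingers": -1}, {"dp": [0, 0.06, -0.055], "rot": [0.07, 0, 0], "fingers": -1}, {"dp": [0, 0, 0], "rot": [0, 0, 0], "fingers": -1}, {"dp": [0, 0, 0], "rot": [0, 0, 0], "fingers": -1}]}}

```text
time_s: 13.4
eef_pos: [0.5932, 0.2649, 0.2262]
tool_rot: [[0.044, 0.847, -0.53], [0.999, -0.037, 0.024], [0.0, -0.531, -0.847]]
contact_force: [-0.5, -1.6, 5.6]
width: 0.0099
finger_force: 30.0
```

```bash
python3 - <<'E'
from h import *
s=r.get_state();A=np.array(s["tool_rot"]);g=np.array(s["eef_pos"])-A[:,2]*.0175
v=g-[.63,.264,.042]; print(g,np.hypot(*v[[0,2]]),np.degrees(167.6/57.2958-np.arctan2(v[2],v[0])),s["contact_force"],s["qpos"])
c=optics.camera("side");save(c,"side2")
E
```

```text
[0.60243726 0.264479   0.24102843] 0.20092789860637375 69.71539943500456 [-0.49626522 -1.56196563  5.5595336 ] [0.25406521 0.7192656  0.63104349 0.21471067 2.31934619 0.40141261]
```

View pics/side2.png

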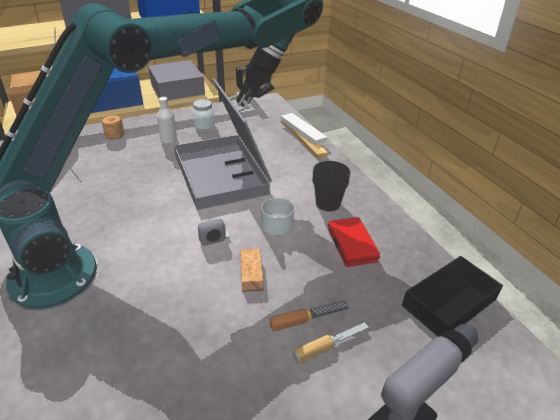

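```bash
python3 - <<'E'
from h import *
s=r.get_state();A=np.array(s["tool_rot"]);p=np.array(s["eef_pos"])
q=p-A[:,2]*.09
e=plan([(p,A,-.3,2),(q,A,-.3,3),((.60,.265,.35),R(-2.6,15),-.3),((.49,.269,.33),R(-2.6),-1),((.49,.269,.205),R(-2.6),-1),((.53,.268,.205),R(-2.6),-1)],1)
plan([((.62,.264,.205),R(-2.6),-1,8)],1,start=e)
E
```

```text
[{"dp":[0,0,0],"rot":[0,0,0],"fingers":-0.3},{"dp":[0,0,0],"rot":[0,0,0],"fingers":-0.3},{"dp":[0,0,-0.15],"rot":[0,0,0],"fingers":-0.3},{"dp":[0,0,-0.15],"rot":[0,0,0],"fingers":-0.3},{"dp":[0,0,-0.15],"rot":[0,0,0],"fingers":-0.3},{"dp":[0,-0.15,-0.045],"rot":[-0.19,0,0],"fingers":-0.3},{"dp":[0,-0.14,-0.07],"rot":[-0.19,0,0],"fingers":-0.3},{"dp":[0,-0.17,0.08],"rot":[-0.11,0,0],"fingers":-1}]
[{"dp":[0,-0.175,0.065],"rot":[-0.11,0,0],"fingers":-1},{"dp":[0,-0.18,0.05],"rot":[-0.11,0,0],"fingers":-1},{"dp":[0,0,0.21],"rot":[0,0,0],"fingers":-1},{"dp":[0,0,0.205],"rot":[0,0,0],"fingers":-1},{"dp":[0,0,0.21],"rot":[0,0,0],"fingers":-1},{"dp":[0,0.2,0],"rot":[0,0,0],"fingers":-1},{"dp":[0,0,0],"rot":[0,0,0],"fingers":-1},{"dp":[0,0,0],"rot":[0,0,0],"fingers":-1}]
[{"dp":[0,0.055,0],"rot":[0,0,0],"fingers":-1},{"dp":[0,0.06,0],"rot":[0,0,0],"fingers":-1},{"dp":[0,0.055,0],"rot":[0,0,0],"fingers":-1},{"dp":[0,0.055,0],"rot":[0,0,0],"fingers":-1},{"dp":[0,0.06,0],"rot":[0,0,0],"fingers":-1},{"dp":[0,0.055,0],"rot":[0,0,0],"fingers":-1},{"dp":[0,0.055,0],"rot":[0,0,0],"fingers":-1},{"dp":[0,0.06,0],"rot":[0,0,0],"fingers":-1}]
```

Emit:
{"op": "step_arm", "data": {"series": [{"dp": [0, 0, 0], "rot": [0, 0, 0], "fingers": -0.3}, {"dp": [0, 0, 0], "rot": [0, 0, 0], "fingers": -0.3}, {"dp": [0, 0, -0.15], "rot": [0, 0, 0], "fingers": -0.3}, {"dp": [0, 0, -0.15], "rot": [0, 0, 0], "fingers": -0.3}, {"dp": [0, 0, -0.15], "rot": [0, 0, 0], "fingers": -0.3}, {"dp": [0, -0.15, -0.045], "rot": [-0.19, 0, 0], "fingers": -0.3}, {"dp": [0, -0.14, -0.07], "rot": [-0.19, 0, 0], "fingers": -0.3}, {"dp": [0, -0.17, 0.08], "rot": [-0.11, 0, 0], "fingers": -1}]}}

```text
time_s: 14.45
eef_pos: [0.5495, 0.2628, 0.3364]
tool_rot: [[0.046, 0.986, -0.158], [0.999, -0.044, 0.014], [0.006, -0.159, -0.987]]
contact_force: [0.3, 0.5, 1.5]
width: 0.0128
finger_force: 0.0
```

Emit:
{"op": "step_arm", "data": {"series": [{"dp": [0, -0.175, 0.065], "rot": [-0.11, 0, 0], "fingers": -1}, {"dp": [0, -0.18, 0.05], "rot": [-0.11, 0, 0], "fingers": -1}, {"dp": [0, 0, 0.21], "rot": [0, 0, 0], "fingers": -1}, {"dp": [0, 0, 0.205], "rot": [0, 0, 0], "fingers": -1}, {"dp": [0, 0, 0.21], "rot": [0, 0, 0], "fingers": -1}, {"dp": [0, 0.1, 0], "rot": [0, 0, 0], "fingers": -1}, {"dp": [0, 0, 0], "rot": [0, 0, 0], "fingers": -1}, {"dp": [0, 0, 0], "rot": [0, 0, 0], "fingers": -1}]}}

```text
time_s: 15.45
eef_pos: [0.4966, 0.2655, 0.1947]
tool_rot: [[0.047, 0.999, 0.004], [0.999, -0.047, 0.004], [0.004, 0.004, -1.0]]
contact_force: [0.6, 0.3, 0.4]
width: -0.0001
finger_force: 0.0
```

Emit:
{"op": "step_arm", "data": {"series": [{"dp": [0, 0.1, -0.055], "rot": [0, 0, 0], "fingers": -1}, {"dp": [0, 0.08, 0], "rot": [0, 0, 0], "fingers": -1}, {"dp": [0, 0.07, 0], "rot": [0, 0, 0], "fingers": -1}, {"dp": [0, 0.07, 0], "rot": [0, 0, 0], "fingers": -1}, {"dp": [0, 0.07, 0], "rot": [0, 0, 0], "fingers": -1}, {"dp": [0, 0.07, 0], "rot": [0, 0, 0], "fingers": -1}, {"dp": [0, 0.07, 0], "rot": [0, 0, 0], "fingers": -1}, {"dp": [0, 0.07, 0], "rot": [0, 0, 0], "fingers": -1}]}}

```text
time_s: 16.45
eef_pos: [0.6166, 0.2596, 0.2036]
tool_rot: [[0.046, 0.999, 0.0], [0.999, -0.046, 0.002], [0.002, 0.0, -1.0]]
contact_force: [-0.3, 0.0, 0.7]
width: 0.0
finger_force: 0.0
```

Emit:
{"op": "step_arm", "data": {"series": [{"dp": [0, 0.03, 0], "rot": [0, 0, 0], "fingers": -1}, {"dp": [0, 0.03, 0], "rot": [0, 0, 0], "fingers": -1}, {"dp": [0, 0.03, 0], "rot": [0, 0, 0], "fingers": -1}, {"dp": [0, 0.03, 0], "rot": [0, 0, 0], "fingers": -1}, {"dp": [0, 0, 0], "rot": [0, 0, 0], "fingers": -1}, {"dp": [0, 0, 0], "rot": [0, 0, 0], "fingers": -1}, {"dp": [0, 0, 0], "rot": [0, 0, 0], "fingers": -1}, {"dp": [0, 0, 0], "rot": [0, 0, 0], "fingers": -1}]}}

```text
time_s: 17.45
eef_pos: [0.6403, 0.2584, 0.205]
tool_rot: [[0.047, 0.999, 0.003], [0.999, -0.047, 0.003], [0.003, 0.003, -1.0]]
contact_force: [-0.5, 0.5, -0.5]
width: 0.0001
finger_force: 0.0
```

```bash
python3 - <<'E'
from h import *
print(r.get_state()["eef_pos"],r.get_state()["contact_force"])
c=optics.camera("side");save(c,"side3")
print([(d["at"].round(3) if hasattr(d["at"],"round") else d["at"],d["p"]) for d in place_of("lid_handle",c)+search_frame("lid",c)])
E
```

```text
[0.64025303 0.25840545 0.20499527] [-0.51504296  0.47264238 -0.48681705]
[([0.7141, 0.2558, 0.2213], 0.81), ([0.6547, 0.2062, 0.1429], 0.91)]
```

View pics/side3.png

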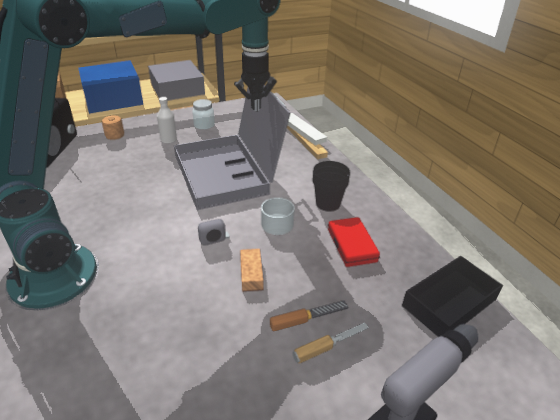

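Emit:
{"op": "step_arm", "data": {"series": [{"dp": [0, 0.02, 0], "rot": [0, 0, 0], "fingers": -1}, {"dp": [0, 0.02, 0], "rot": [0, 0, 0], "fingers": -1}, {"dp": [0, 0.02, 0], "rot": [0, 0, 0], "fingers": -1}, {"dp": [0, 0, 0], "rot": [0, 0, 0], "fingers": -1}, {"dp": [0, 0, 0], "rot": [0, 0, 0], "fingers": -1}, {"dp": [0, 0, 0], "rot": [0, 0, 0], "fingers": -1}, {"dp": [0, 0, 0], "rot": [0, 0, 0], "fingers": -1}, {"dp": [0, 0, 0], "rot": [0, 0, 0], "fingers": -1}]}}

```text
time_s: 18.6
eef_pos: [0.6442, 0.2599, 0.2084]
tool_rot: [[0.042, 0.999, -0.013], [0.999, -0.042, 0.004], [0.003, -0.013, -1.0]]
contact_force: [-29.0, 0.0, 12.5]
width: -0.0001
finger_force: 0.0
```

Emit:
{"op": "step_arm", "data": {"series": [{"dp": [0, -0.05, 0], "rot": [0, 0, 0], "fingers": -1}, {"dp": [0, -0.2, 0], "rot": [0, 0, 0], "fingers": -1}, {"dp": [0, -0.2, 0], "rot": [0, 0, 0], "fingers": -1}, {"dp": [-0.2, -0.1, 0], "rot": [0, 0, 0.2], "fingers": 1}, {"dp": [-0.25, 0.0, 0], "rot": [0, 0, 0.2], "fingers": 1}, {"dp": [-0.2, 0.1, 0], "rot": [0, 0, 0.2], "fingers": 1}, {"dp": [-0.15, 0.15, 0], "rot": [0, 0, 0.2], "fingers": 1}, {"dp": [-0.12, 0.2, 0], "rot": [0, 0, 0.2], "fingers": 1}]}}

```text
time_s: 19.6
eef_pos: [0.5628, 0.0435, 0.2043]
tool_rot: [[0.743, 0.67, 0.004], [0.67, -0.743, 0.002], [0.005, 0.001, -1.0]]
contact_force: [0.1, 0.8, 0.3]
width: 0.0856
finger_force: 0.0
```

```bash
python3 - <<'E'
from h import *
s=r.get_state();print(s["eef_pos"],s["tool_rot"].round(2).tolist(),s["contact_force"])
for n in("top","side"):
    c=optics.camera(n);P=cloud(c);save(c,n+"4");print(n)
    for q in "case lid_handle lane0 lane1 lane2 tin_rim rasp rasp_tip chisel chisel_tip".split():
        print(q,[(np.round(d["at"],3).tolist(),round(d["p"],2)) for d in place_of(q,c)[:3]])
    ok=np.isfinite(P[...,0])
    for nm,b in dict(rasp=(.40,.54,-.4,-.31,.018,.036),chisel=(.40,.55,-.49,-.405,.018,.036),rbl=(.53,.64,-.4,-.31,.008,.025),cbl=(.53,.64,-.49,-.405,.008,.025)).items():
        q=P[box(P,*b)][:,:2]; m=q.mean(0); u=np.linalg.svd(q-m)[2][0]; print(nm,m.round(4),np.degrees(np.arctan2(u[1],u[0])).round(1),len(q))
E
```

```text
[0.56276838 0.04349538 0.20433649] [[0.74, 0.67, 0.0], [0.67, -0.74, 0.0], [0.0, 0.0, -1.0]] [0.07442166 0.79480254 0.3424571 ]
top
case [([0.515, 0.267, -0.0], 0.68)]
lid_handle [([0.732, -0.195, -0.003], 0.67), ([0.714, 0.263, 0.22], 0.62)]
lane0 [([0.478, 0.352, 0.004], 0.95), ([0.469, 0.19, 0.004], 0.89), ([0.47, 0.275, 0.009], 0.84)]
lane1 [([0.478, 0.352, 0.004], 0.95), ([0.469, 0.19, 0.004], 0.89), ([0.47, 0.275, 0.009], 0.84)]
lane2 [([0.478, 0.352, 0.004], 0.95), ([0.469, 0.19, 0.004], 0.89), ([0.47, 0.275, 0.009], 0.84)]
tin_rim [([0.585, -0.037, 0.06], 0.87)]
rasp [([0.478, -0.352, -0.001], 0.57)]
rasp_tip [([0.608, -0.365, 0.016], 0.89)]
chisel [([0.487, -0.444, -0.003], 0.91)]
chisel_tip [([0.624, -0.436, 0.011], 0.84)]
rasp [ 0.4751 -0.3518] 174.6 311
chisel [ 0.4881 -0.4391] -176.5 318
rbl [ 0.5677 -0.3601] 175.5 207
cbl [ 0.5721 -0.4345] -175.9 170
side
case [([0.52, 0.271, -0.004], 0.88), ([0.76, -0.008, 0.002], 0.64)]
lid_handle [([0.715, 0.26, 0.22], 0.77)]
lane0 [([0.472, 0.354, 0.008], 0.82), ([0.47, 0.19, 0.008], 0.6), ([0.47, 0.269, 0.003], 0.58)]
lane1 [([0.472, 0.354, 0.008], 0.82), ([0.47, 0.19, 0.008], 0.6), ([0.47, 0.269, 0.003], 0.58)]
lane2 [([0.472, 0.354, 0.008], 0.82), ([0.47, 0.19, 0.008], 0.6), ([0.47, 0.269, 0.003], 0.58)]
tin_rim [([0.588, -0.039, 0.059], 0.92)]
rasp [([0.472, -0.354, -0.003], 0.96)]
rasp_tip [([0.606, -0.366, 0.016], 0.94)]
chisel [([0.487, -0.439, -0.001], 0.94)]
chisel_tip [([0.62, -0.436, 0.014], 0.83)]
rasp [ 0.4737 -0.3583] 175.4 437
chisel [ 0.4867 -0.4448] -176.7 497
rbl [ 0.5678 -0.3643] 174.9 313
cbl [ 0.5756 -0.4383] -175.7 261
```

View pics/top4.png

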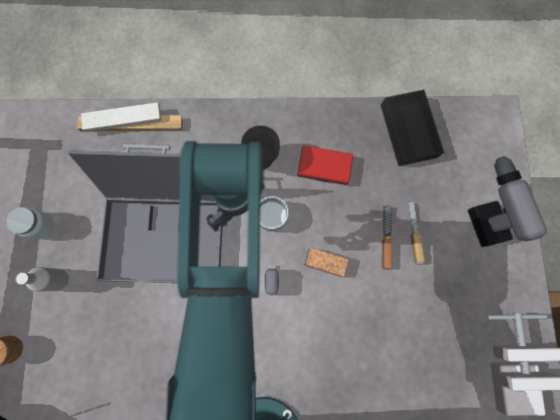

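```bash
python3 - <<'E'
from h import *
B=R(-95.1)
e=plan([((.474,-.354,.15),B,1),((.474,-.354,.15),B,1,1)],1)
plan([((.474,-.354,.004),B,1,4),((.474,-.354,.004),B,-1,4)],1,start=e)
E
```

```text
[{"dp":[-0.21,0.145,0.035],"rot":[0,0,0.13],"fingers":1},{"dp":[-0.19,0.17,0.03],"rot":[0,0,0.135],"fingers":1},{"dp":[-0.175,0.185,0.035],"rot":[0,0,0.13],"fingers":1},{"dp":[-0.155,0.205,0.03],"rot":[0,0,0.13],"fingers":1},{"dp":[-0.13,0.22,0.035],"rot":[0,0,0.135],"fingers":1},{"dp":[-0.11,0.23,0.035],"rot":[0,-0.005,0.13],"fingers":1},{"dp":[-0.085,0.24,0.03],"rot":[0,0,0.13],"fingers":1},{"dp":[-0.06,0.25,0.035],"rot":[0,0,0.135],"fingers":1}]
[{"dp":[0,0,0],"rot":[0,0,0],"fingers":1},{"dp":[0,0,0],"rot":[0,0,0],"fingers":1},{"dp":[0,0,0],"rot":[0,0,0],"fingers":1},{"dp":[0,0,0],"rot":[0,0,0],"fingers":1},{"dp":[0,0,0],"rot":[0,0,0],"fingers":1},{"dp":[0,0,0],"rot":[0,0,0],"fingers":1},{"dp":[0,0,0],"rot":[0,0,0],"fingers":1},{"dp":[0,0,0],"rot":[0,0,0],"fingers":1}]
[{"dp":[0,0,0.185],"rot":[0,0,0],"fingers":1},{"dp":[0,0,0.18],"rot":[0,0,0],"fingers":1},{"dp":[0,0,0.185],"rot":[0,0,0],"fingers":1},{"dp":[0,0,0.18],"rot":[0,0,0],"fingers":1},{"dp":[0,0,0],"rot":[0,0,0],"fingers":-1},{"dp":[0,0,0],"rot":[0,0,0],"fingers":-1},{"dp":[0,0,0],"rot":[0,0,0],"fingers":-1},{"dp":[0,0,0],"rot":[0,0,0],"fingers":-1}]
```

Emit:
{"op": "step_arm", "data": {"series": [{"dp": [-0.21, 0.145, 0.035], "rot": [0, 0, 0.13], "fingers": 1}, {"dp": [-0.19, 0.17, 0.03], "rot": [0, 0, 0.135], "fingers": 1}, {"dp": [-0.175, 0.185, 0.035], "rot": [0, 0, 0.13], "fingers": 1}, {"dp": [-0.155, 0.205, 0.03], "rot": [0, 0, 0.13], "fingers": 1}, {"dp": [-0.13, 0.22, 0.035], "rot": [0, 0, 0.135], "fingers": 1}, {"dp": [-0.11, 0.23, 0.035], "rot": [0, -0.005, 0.13], "fingers": 1}, {"dp": [-0.085, 0.24, 0.03], "rot": [0, 0, 0.13], "fingers": 1}, {"dp": [-0.06, 0.25, 0.035], "rot": [0, 0, 0.135], "fingers": 1}]}}

```text
time_s: 21.7
eef_pos: [0.4733, -0.3557, 0.1501]
tool_rot: [[0.996, -0.093, -0.001], [-0.093, -0.996, 0.002], [-0.001, -0.001, -1.0]]
contact_force: [0.6, -0.2, 0.2]
width: 0.085
finger_force: 0.0
```

```bash
python3 - <<'E'
from h import *
c=optics.camera("side")
for q in "rasp rasp_tip chisel tin_rim".split(): print(q,[(np.round(d["at"],3).tolist(),round(d["p"],2)) for d in place_of(q,c)[:1]])
s=r.get_state();print(s["eef_pos"])
B=R(-95.1)
plan([((.474,-.354,.06),B,0.4,2),((.474,-.354,.004),B,0.4,2),((.474,-.354,.004),B,-1,4)],1)
E
```

```text
rasp [([0.474, -0.354, -0.004], 0.97)]
rasp_tip [([0.605, -0.365, 0.018], 0.63)]
chisel [([0.486, -0.438, -0.003], 0.59)]
tin_rim [([0.587, -0.041, 0.057], 0.89)]
[ 0.47374547 -0.35381612  0.14989948]
[{"dp":[0,0,0.225],"rot":[0,0,0],"fingers":0.4},{"dp":[0,0,0.225],"rot":[-0.005,0,0],"fingers":0.4},{"dp":[0,0,0.14],"rot":[0,0,0],"fingers":0.4},{"dp":[0,0,0.14],"rot":[0,0,0],"fingers":0.4},{"dp":[0,0,0],"rot":[0,0,0],"fingers":-1},{"dp":[0,0,0],"rot":[0,0,0],"fingers":-1},{"dp":[0,0,0],"rot":[0,0,0],"fingers":-1},{"dp":[0,0,0],"rot":[0,0,0],"fingers":-1}]
```

Emit:
{"op": "step_arm", "data": {"series": [{"dp": [0, 0, 0.225], "rot": [0, 0, 0], "fingers": 0.4}, {"dp": [0, 0, 0.225], "rot": [0, 0, 0], "fingers": 0.4}, {"dp": [0, 0, 0.14], "rot": [0, 0, 0], "fingers": 0.4}, {"dp": [0, 0, 0.14], "rot": [0, 0, 0], "fingers": 0.4}, {"dp": [0, 0, 0], "rot": [0, 0, 0], "fingers": -1}, {"dp": [0, 0, 0], "rot": [0, 0, 0], "fingers": -1}, {"dp": [0, 0, 0], "rot": [0, 0, 0], "fingers": -1}, {"dp": [0, 0, 0], "rot": [0, 0, 0], "fingers": -1}], "newtons": 60}}

```text
time_s: 22.95
eef_pos: [0.4746, -0.3542, 0.0058]
tool_rot: [[0.996, -0.089, 0.001], [-0.089, -0.996, 0.0], [0.001, -0.0, -1.0]]
contact_force: [0.6, 1.0, 2.9]
width: 0.0225
finger_force: 62.7
```

```bash
python3 - <<'E'
from h import *
s=r.get_state();p=np.array(s["eef_pos"]);print(p,s["width"],s["finger_force"],s["contact_force"])
B=np.array(s["tool_rot"])
# tool origin in TCP frame: underside at bench z=0
o=B.T@(np.array([.474,-.354,0])-p); print("origin in tcp",o)
C=R(-90,0,-35)
tip=np.array([.597,-.038,.038])
def tcp(tip,C): return tip-C@(o+np.array([.135,0,-.014]))
t=tcp(tip,C); print("dip tcp",t)
e=plan([(p+[0,0,.12],B,-1),(t+np.array([-.04,0,.10]),C,-1)],1)
print("down");e2=plan([(t+[0,0,.05],C,-1),(t,C,-1,3)],1,start=e)
E
```

```text
[ 0.47462183 -0.35421989  0.00584019] 0.022489903791954646 62.69095301628113 [0.57484818 0.98002128 2.9406047 ]
origin in tcp [-0.00064679 -0.00016151  0.00583939]
dip tcp [ 0.48226356 -0.03816151  0.10837705]
[{"dp":[0,0,-0.2],"rot":[0,0,0],"fingers":-1},{"dp":[0,0,-0.2],"rot":[0,0,0],"fingers":-1},{"dp":[0,0,-0.2],"rot":[0,0,0],"fingers":-1},{"dp":[-0.05,-0.26,-0.07],"rot":[-0.005,-0.13,-0.02],"fingers":-1},{"dp":[-0.055,-0.26,-0.065],"rot":[-0.005,-0.13,-0.015],"fingers":-1},{"dp":[-0.055,-0.26,-0.06],"rot":[-0.01,-0.13,-0.02],"fingers":-1},{"dp":[-0.055,-0.265,-0.055],"rot":[-0.005,-0.13,-0.02],"fingers":-1},{"dp":[-0.06,-0.26,-0.05],"rot":[-0.005,-0.13,-0.015],"fingers":-1}]
[{"dp":[-0.065,-0.26,-0.045],"rot":[-0.005,-0.13,-0.02],"fingers":-1},{"dp":[0,0,0],"rot":[0,0,0],"fingers":-1},{"dp":[0,0,0],"rot":[0,0,0],"fingers":-1},{"dp":[0,0,0],"rot":[0,0,0],"fingers":-1},{"dp":[0,0,0],"rot":[0,0,0],"fingers":-1},{"dp":[0,0,0],"rot":[0,0,0],"fingers":-1},{"dp":[0,0,0],"rot":[0,0,0],"fingers":-1},{"dp":[0,0,0],"rot":[0,0,0],"fingers":-1}]
down
[{"dp":[0.155,0,0.045],"rot":[0,0,0],"fingers":-1},{"dp":[0.155,-0.005,0.045],"rot":[0,0,0],"fingers":-1},{"dp":[0.05,0,0.065],"rot":[0,0,0],"fingers":-1},{"dp":[0.045,0,0.07],"rot":[0,0,0],"fingers":-1},{"dp":[0.05,0,0.065],"rot":[0,0,0],"fingers":-1},{"dp":[0,0,0],"rot":[0,0,0],"fingers":-1},{"dp":[0,0,0],"rot":[0,0,0],"fingers":-1},{"dp":[0,0,0],"rot":[0,0,0],"fingers":-1}]
```

Emit:
{"op": "step_arm", "data": {"series": [{"dp": [0, 0, -0.2], "rot": [0, 0, 0], "fingers": -1}, {"dp": [0, 0, -0.2], "rot": [0, 0, 0], "fingers": -1}, {"dp": [0, 0, -0.2], "rot": [0, 0, 0], "fingers": -1}, {"dp": [-0.05, -0.26, -0.07], "rot": [-0.005, -0.13, -0.02], "fingers": -1}, {"dp": [-0.055, -0.26, -0.065], "rot": [-0.005, -0.13, -0.015], "fingers": -1}, {"dp": [-0.055, -0.26, -0.06], "rot": [-0.01, -0.13, -0.02], "fingers": -1}, {"dp": [-0.055, -0.265, -0.055], "rot": [-0.005, -0.13, -0.02], "fingers": -1}, {"dp": [-0.06, -0.26, -0.05], "rot": [-0.005, -0.13, -0.015], "fingers": -1}]}}

```text
time_s: 23.95
eef_pos: [0.4474, -0.0891, 0.194]
tool_rot: [[0.871, -0.016, -0.491], [-0.016, -1.0, 0.004], [-0.491, 0.004, -0.871]]
contact_force: [1.1, 0.1, -1.5]
width: 0.0227
finger_force: 62.2
```

Emit:
{"op": "step_arm", "data": {"series": [{"dp": [-0.065, -0.26, -0.045], "rot": [-0.005, -0.13, -0.02], "fingers": -1}, {"dp": [0, 0, 0], "rot": [0, 0, 0], "fingers": -1}, {"dp": [0, 0, 0], "rot": [0, 0, 0], "fingers": -1}, {"dp": [0, 0, 0], "rot": [0, 0, 0], "fingers": -1}, {"dp": [0, 0, 0], "rot": [0, 0, 0], "fingers": -1}, {"dp": [0, 0, 0], "rot": [0, 0, 0], "fingers": -1}, {"dp": [0, 0, 0], "rot": [0, 0, 0], "fingers": -1}, {"dp": [0, 0, 0], "rot": [0, 0, 0], "fingers": -1}]}}

```text
time_s: 24.95
eef_pos: [0.4412, -0.0386, 0.2071]
tool_rot: [[0.817, -0.001, -0.576], [0.0, -1.0, 0.002], [-0.576, -0.002, -0.817]]
contact_force: [-0.1, -1.1, -1.7]
width: 0.0225
finger_force: 62.2
```

```bash
python3 - <<'E'
from h import *
s=r.get_state();p=np.array(s["eef_pos"]);B=np.array(s["tool_rot"]);print(p,s["width"],s["qpos"])
o=np.array([-.0006,-.0002,.0058]);print("tip est",p+B@(o+[.135,0,-.014]))
for n in("side","top"):
    c=optics.camera(n);save(c,n+"5")
    for q in "rasp rasp_tip tin_rim tin chisel".split(): print(q,[(np.round(d["at"],3).tolist(),round(d["p"],2)) for d in place_of(q,c)[:1]])
C=R(-90,0,-35); t=np.array([.597,-.038,.038])-C@(o+[.135,0,-.014])
plan([(t+[0,0,.05],C,-1),(t,C,-1,3)],1)
E
```

```text
[ 0.44124273 -0.03857952  0.20709782] 0.02246280129278952 [-0.15228351  0.29203958  1.29750335 -0.10302664  2.15854249  1.38863148]
tip est [ 0.55580582 -0.03837515  0.13634546]
rasp [([0.436, -0.036, 0.201], 0.71)]
rasp_tip [([0.552, -0.037, 0.139], 0.57)]
tin_rim [([0.589, -0.036, 0.056], 0.8)]
tin [([0.585, -0.033, -0.001], 0.64)]
chisel [([0.487, -0.441, -0.002], 0.9)]
rasp []
rasp_tip []
tin_rim []
tin []
chisel [([0.488, -0.443, -0.001], 0.58)]
[{"dp":[0.155,0,0.04],"rot":[0,0,0],"fingers":-1},{"dp":[0.155,0,0.04],"rot":[0,0.005,0],"fingers":-1},{"dp":[0.045,0,0.07],"rot":[0,0,0],"fingers":-1},{"dp":[0.05,0,0.065],"rot":[0,0,0],"fingers":-1},{"dp":[0.045,0,0.07],"rot":[0,0,0],"fingers":-1},{"dp":[0,0,0],"rot":[0,0,0],"fingers":-1},{"dp":[0,0,0],"rot":[0,0,0],"fingers":-1},{"dp":[0,0,0],"rot":[0,0,0],"fingers":-1}]
```

View pics/side5.png

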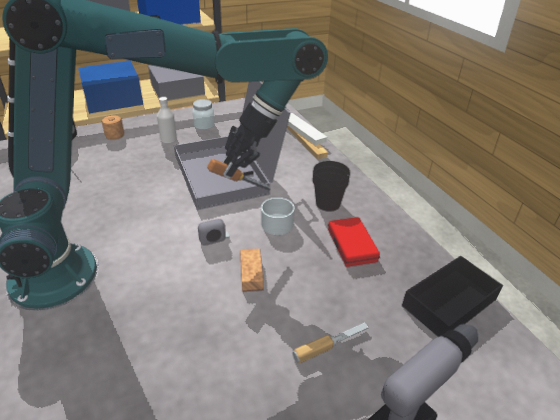

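Emit:
{"op": "step_arm", "data": {"series": [{"dp": [0.155, 0, 0.04], "rot": [0, 0, 0], "fingers": -1}, {"dp": [0.155, 0, 0.04], "rot": [0, 0.005, 0], "fingers": -1}, {"dp": [0.045, 0, 0.07], "rot": [0, 0, 0], "fingers": -1}, {"dp": [0.05, 0, 0.065], "rot": [0, 0, 0], "fingers": -1}, {"dp": [0.045, 0, 0.07], "rot": [0, 0, 0], "fingers": -1}, {"dp": [0, 0, 0], "rot": [0, 0, 0], "fingers": -1}, {"dp": [0, 0, 0], "rot": [0, 0, 0], "fingers": -1}, {"dp": [0, 0, 0], "rot": [0, 0, 0], "fingers": -1}]}}

```text
time_s: 26.55
eef_pos: [0.4826, -0.0385, 0.1096]
tool_rot: [[0.821, -0.001, -0.572], [0.0, -1.0, 0.001], [-0.572, -0.001, -0.821]]
contact_force: [-0.4, 0.2, -1.3]
width: 0.0227
finger_force: 62.2
```

```bash
python3 - <<'E'
from h import *
s=r.get_state();p=np.array(s["eef_pos"]);B=np.array(s["tool_rot"])
o=np.array([-.0006,-.0002,.0058]);print("tip est",p+B@(o+[.135,0,-.014]),s["contact_force"],s["width"])
c=optics.camera("side");save(c,"side6")
for q in "rasp_tip tin_rim tin".split(): print(q,[(np.round(d["at"],3).tolist(),round(d["p"],2)) for d in place_of(q,c)[:1]])
cv2.imwrite("pics/crop6.png",cv2.resize(c["img"][130:260,200:360,::-1],(640,520),interpolation=cv2.INTER_CUBIC))
F=R(-92.4); L=np.array([.4747,.3545,.005])-F@o
print(L)
e=plan([(p+[0,0,.06],B,-1),(p+[-.04,.02,.12],B,-1),((L[0]-.01,.2,.20),F,-1),((L[0],L[1],.15),F,-1)],1)
E
```

```text
tip est [ 0.59755165 -0.03825568  0.0394823 ] [-0.41399993  0.19660025 -1.260372  ] 0.022659673237540888
rasp_tip [([0.594, -0.037, 0.044], 0.95)]
tin_rim [([0.587, -0.038, 0.059], 0.9)]
tin [([0.585, -0.031, 0.002], 0.64)]
[0.4752911  0.35427505 0.0108    ]
[{"dp":[-0.085,0,-0.125],"rot":[0,0,0],"fingers":-1},{"dp":[-0.085,0,-0.125],"rot":[0,0,0],"fingers":-1},{"dp":[-0.17,-0.05,-0.065],"rot":[0,0,0],"fingers":-1},{"dp":[-0.17,-0.05,-0.065],"rot":[0,0,0],"fingers":-1},{"dp":[0.035,-0.22,0.01],"rot":[0.005,0.155,0.01],"fingers":-1},{"dp":[0.035,-0.215,0.02],"rot":[0,0.155,0.01],"fingers":-1},{"dp":[0.025,-0.22,0.02],"rot":[0.005,0.155,0.01],"fingers":-1},{"dp":[0.025,-0.22,0.025],"rot":[0,0.155,0.01],"fingers":-1}]
[{"dp":[0.02,-0.22,0.025],"rot":[0.005,0.155,0.01],"fingers":-1},{"dp":[0.005,-0.255,0.085],"rot":[0,0,0],"fingers":-1},{"dp":[0.01,-0.26,0.08],"rot":[0,0,0],"fingers":-1},{"dp":[0.005,-0.255,0.085],"rot":[0,0,0],"fingers":-1},{"dp":[0,0,0],"rot":[0,0,0],"fingers":-1},{"dp":[0,0,0],"rot":[0,0,0],"fingers":-1},{"dp":[0,0,0],"rot":[0,0,0],"fingers":-1},{"dp":[0,0,0],"rot":[0,0,0],"fingers":-1}]
```

View pics/crop6.png

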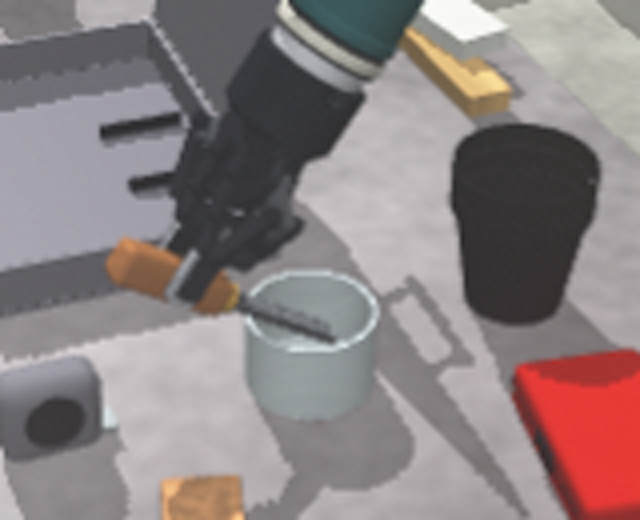

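Emit:
{"op": "step_arm", "data": {"series": [{"dp": [0.015, 0, 0.02], "rot": [0, 0, 0], "fingers": -1}, {"dp": [0, 0, 0], "rot": [0, 0, 0], "fingers": -1}, {"dp": [0, 0, 0], "rot": [0, 0, 0], "fingers": -1}, {"dp": [0, 0, 0], "rot": [0, 0, 0], "fingers": -1}, {"dp": [-0.1, 0, -0.145], "rot": [0, 0, 0], "fingers": -1}, {"dp": [-0.085, 0, -0.125], "rot": [0, 0, 0], "fingers": -1}, {"dp": [-0.17, -0.05, -0.065], "rot": [0, 0, 0], "fingers": -1}, {"dp": [-0.17, -0.05, -0.065], "rot": [0, 0, 0], "fingers": -1}]}}

```text
time_s: 27.75
eef_pos: [0.4417, -0.0184, 0.2304]
tool_rot: [[0.82, -0.001, -0.573], [0.0, -1.0, 0.002], [-0.573, -0.002, -0.82]]
contact_force: [-0.9, -0.9, -1.5]
width: 0.0229
finger_force: 62.3
```

Emit:
{"op": "step_arm", "data": {"series": [{"dp": [0.035, -0.22, 0.01], "rot": [0.005, 0.155, 0.01], "fingers": -1}, {"dp": [0.035, -0.215, 0.02], "rot": [0, 0.155, 0.01], "fingers": -1}, {"dp": [0.025, -0.22, 0.02], "rot": [0.005, 0.155, 0.01], "fingers": -1}, {"dp": [0.025, -0.22, 0.025], "rot": [0, 0.155, 0.01], "fingers": -1}, {"dp": [0.02, -0.22, 0.025], "rot": [0.005, 0.155, 0.01], "fingers": -1}, {"dp": [0.005, -0.255, 0.085], "rot": [0, 0, 0], "fingers": -1}, {"dp": [0.01, -0.26, 0.08], "rot": [0, 0, 0], "fingers": -1}, {"dp": [0.005, -0.255, 0.085], "rot": [0, 0, 0], "fingers": -1}]}}

```text
time_s: 28.75
eef_pos: [0.4748, 0.3553, 0.1498]
tool_rot: [[0.999, -0.041, -0.001], [-0.041, -0.999, 0.001], [-0.001, -0.001, -1.0]]
contact_force: [0.1, 0.3, -1.7]
width: 0.0229
finger_force: 62.2
```

Emit:
{"op": "step_arm", "data": {"series": [{"dp": [0, 0, 0], "rot": [0, 0, 0], "fingers": -1}, {"dp": [0, 0, 0], "rot": [0, 0, 0], "fingers": -1}, {"dp": [0, 0, 0], "rot": [0, 0, 0], "fingers": -1}, {"dp": [0, 0, 0], "rot": [0, 0, 0], "fingers": -1}, {"dp": [0, 0, 0], "rot": [0, 0, 0], "fingers": -1}, {"dp": [0, 0, 0], "rot": [0, 0, 0], "fingers": -1}, {"dp": [0, 0, 0], "rot": [0, 0, 0], "fingers": -1}, {"dp": [0, 0, 0], "rot": [0, 0, 0], "fingers": -1}]}}

```text
time_s: 29.75
eef_pos: [0.4752, 0.3539, 0.1499]
tool_rot: [[0.999, -0.041, -0.002], [-0.041, -0.999, 0.001], [-0.002, -0.001, -1.0]]
contact_force: [-0.1, -0.4, -0.6]
width: 0.0227
finger_force: 62.1
```

```bash
python3 - <<'E'
from h import *
s=r.get_state();print(s["eef_pos"],s["qpos"],s["width"])
p=np.array(s["eef_pos"]);B=np.array(s["tool_rot"]);o=np.array([-.0006,-.0002,.0058])
print("est origin",p+B@o,"tip",p+B@(o+[.135,0,-.014]))
for n in("side","top"):
    c=optics.camera(n)
    for q in "rasp rasp_tip lane0 chisel tin_rim".split(): print(q,[(np.round(d["at"],3).tolist(),round(d["p"],2)) for d in place_of(q,c)[:1 if q!="lane0" else 3]])
F=R(-92.4); L=np.array([.4747,.3545,.0055])-F@o
plan([(L+[0,0,.03],F,-1,3),(L,F,-1,3)],1)
E
```

```text
[0.47519879 0.35386531 0.14986986] [5.43472016e-01 2.10413150e-01 1.39316619e+00 1.69231605e-03
 1.53891149e+00 2.15528791e+00] 0.022724381143925727
est origin [0.47459797 0.35409548 0.14407106] tip [0.60950693 0.34853836 0.15784391]
rasp [([0.473, 0.352, 0.139], 0.9)]
rasp_tip [([0.606, 0.35, 0.161], 0.77)]
lane0 [([0.474, 0.355, 0.008], 0.91), ([0.471, 0.271, 0.002], 0.91), ([0.47, 0.19, 0.007], 0.57)]
chisel [([0.486, -0.438, -0.004], 0.58)]
tin_rim [([0.587, -0.036, 0.056], 0.67)]
rasp [([0.477, 0.355, 0.145], 0.57)]
rasp_tip [([0.611, 0.35, 0.156], 0.63)]
lane0 [([0.47, 0.278, 0.005], 0.72), ([0.474, 0.354, 0.004], 0.67), ([0.466, 0.193, 0.008], 0.56)]
chisel [([0.485, -0.441, 0.003], 0.64)]
tin_rim [([0.586, -0.036, 0.059], 0.72)]
[{"dp":[0,0,0.18],"rot":[0,0,0],"fingers":-1},{"dp":[0,0,0.18],"rot":[0,0,0],"fingers":-1},{"dp":[0,0,0.185],"rot":[0,0,0],"fingers":-1},{"dp":[0,0,0.05],"rot":[0,0,0],"fingers":-1},{"dp":[0,0,0.05],"rot":[0,0,0],"fingers":-1},{"dp":[0,0,0.05],"rot":[0,0,0],"fingers":-1},{"dp":[0,0,0],"rot":[0,0,0],"fingers":-1},{"dp":[0,0,0],"rot":[0,0,0],"fingers":-1}]
```

Emit:
{"op": "step_arm", "data": {"series": [{"dp": [0, 0, 0.18], "rot": [0, 0, 0], "fingers": -1}, {"dp": [0, 0, 0.18], "rot": [0, 0, 0], "fingers": -1}, {"dp": [0, 0, 0.185], "rot": [0, 0, 0], "fingers": -1}, {"dp": [0, 0, 0.05], "rot": [0, 0, 0], "fingers": -1}, {"dp": [0, 0, 0.05], "rot": [0, 0, 0], "fingers": -1}, {"dp": [0, 0, 0.05], "rot": [0, 0, 0], "fingers": -1}, {"dp": [0, 0, 0], "rot": [0, 0, 0], "fingers": -1}, {"dp": [0, 0, 0], "rot": [0, 0, 0], "fingers": -1}]}}

```text
time_s: 31.35
eef_pos: [0.4754, 0.3543, 0.0117]
tool_rot: [[0.999, -0.041, -0.001], [-0.041, -0.999, 0.002], [-0.001, -0.002, -1.0]]
contact_force: [-0.9, -0.3, -1.0]
width: 0.0228
finger_force: 62.1
```

Emit:
{"op": "step_arm", "data": {"series": [{"dp": [0, 0, 0.005], "rot": [0, 0, 0], "fingers": -1}, {"dp": [0, 0, 0], "rot": [0, 0, 0], "fingers": -1}, {"dp": [0, 0, 0], "rot": [0, 0, 0], "fingers": 0}, {"dp": [0, 0, 0], "rot": [0, 0, 0], "fingers": 0}, {"dp": [0, 0, 0], "rot": [0, 0, 0], "fingers": 0}, {"dp": [0, 0, -0.15], "rot": [0, 0, 0], "fingers": 0}, {"dp": [0, 0, -0.25], "rot": [0, 0, 0], "fingers": 0}, {"dp": [0, 0, -0.25], "rot": [0, 0, 0], "fingers": 0}]}}

```text
time_s: 32.35
eef_pos: [0.4749, 0.3537, 0.1407]
tool_rot: [[0.999, -0.041, -0.002], [-0.041, -0.999, 0.0], [-0.002, -0.0, -1.0]]
contact_force: [-0.1, -0.0, -0.7]
width: 0.0425
finger_force: 0.0
```

```bash
python3 - <<'E'
from h import *
s=r.get_state();print(s["eef_pos"])
for n in("side","top"):
    c=optics.camera(n);P=cloud(c);save(c,n+"7")
    for q in "rasp rasp_tip lane0 chisel chisel_tip tin_rim lid_handle".split(): print(q,[(np.round(d["at"],3).tolist(),round(d["p"],2)) for d in place_of(q,c)[:1]])
    for nm,b in dict(chisel=(.40,.55,-.49,-.405,.018,.036),cbl=(.53,.64,-.49,-.405,.008,.025)).items():
        q=P[box(P,*b)][:,:2]; m=q.mean(0); u=np.linalg.svd(q-m)[2][0]; print(nm,m.round(4),np.degrees(np.arctan2(u[1],u[0])).round(1),len(q))
B=R(-90+3.3); x=(.486,-.441)
plan([((.44,.1,.22),R(-90),.4),((*x,.10),B,.4)],1)
E
```

```text
[0.47491777 0.35366964 0.1407358 ]
rasp [([0.474, 0.355, 0.004], 0.68)]
rasp_tip [([0.606, 0.35, 0.023], 0.93)]
lane0 [([0.47, 0.188, 0.007], 0.9)]
chisel [([0.485, -0.44, -0.006], 0.94)]
chisel_tip [([0.618, -0.438, 0.011], 0.64)]
tin_rim [([0.59, -0.04, 0.058], 0.64)]
lid_handle [([0.713, 0.26, 0.218], 0.7)]
chisel [ 0.4859 -0.4447] -176.6 492
cbl [ 0.5749 -0.4383] -175.5 264
rasp [([0.474, 0.354, 0.008], 0.88)]
rasp_tip [([0.609, 0.352, 0.02], 0.83)]
lane0 [([0.47, 0.275, 0.007], 0.91)]
chisel [([0.486, -0.441, 0.002], 0.88)]
chisel_tip [([0.62, -0.435, 0.007], 0.66)]
tin_rim [([0.587, -0.038, 0.059], 0.65)]
lid_handle [([0.716, 0.264, 0.223], 0.84)]
chisel [ 0.488  -0.4391] -176.6 317
cbl [ 0.5713 -0.4346] -175.7 173
[{"dp":[-0.025,0.255,-0.08],"rot":[0,0,-0.01],"fingers":0.4},{"dp":[-0.025,0.255,-0.08],"rot":[0,0,-0.01],"fingers":0.4},{"dp":[-0.03,0.255,-0.08],"rot":[0,0,-0.01],"fingers":0.4},{"dp":[-0.03,0.255,-0.08],"rot":[0,0,-0.01],"fingers":0.4},{"dp":[-0.035,0.255,-0.08],"rot":[0,0,-0.01],"fingers":0.4},{"dp":[0.02,0.245,0.055],"rot":[0,0,-0.005],"fingers":0.4},{"dp":[0.02,0.245,0.055],"rot":[0,0,-0.01],"fingers":0.4},{"dp":[0.02,0.25,0.05],"rot":[0,0,-0.005],"fingers":0.4}]
[{"dp":[0.02,0.245,0.055],"rot":[0,0,-0.01],"fingers":0.4},{"dp":[0.015,0.245,0.055],"rot":[0,0,-0.005],"fingers":0.4},{"dp":[0.015,0.245,0.055],"rot":[0,0,-0.005],"fingers":0.4},{"dp":[0.015,0.245,0.055],"rot":[0,0,-0.01],"fingers":0.4},{"dp":[0.01,0.25,0.055],"rot":[0,0,-0.005],"fingers":0.4},{"dp":[0.01,0.245,0.05],"rot":[0,0,-0.005],"fingers":0.4},{"dp":[0.01,0.245,0.055],"rot":[0,0,-0.01],"fingers":0.4},{"dp":[0.01,0.25,0.055],"rot":[0,0,-0.005],"fingers":0.4}]
```

View pics/side7.png

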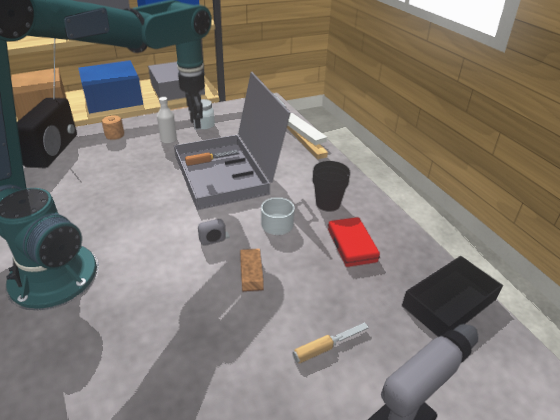

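The rasp (215,158) lies straight in lane 0, the lid is open, and the chisel is at (330,342) as before. Next, the chisel.

Emit:
{"op": "step_arm", "data": {"series": [{"dp": [-0.025, 0.255, -0.08], "rot": [0, 0, -0.01], "fingers": 0.4}, {"dp": [-0.025, 0.255, -0.08], "rot": [0, 0, -0.01], "fingers": 0.4}, {"dp": [-0.03, 0.255, -0.08], "rot": [0, 0, -0.01], "fingers": 0.4}, {"dp": [-0.03, 0.255, -0.08], "rot": [0, 0, -0.01], "fingers": 0.4}, {"dp": [-0.035, 0.255, -0.08], "rot": [0, 0, -0.01], "fingers": 0.4}, {"dp": [0.02, 0.245, 0.055], "rot": [0, 0, -0.005], "fingers": 0.4}, {"dp": [0.02, 0.245, 0.055], "rot": [0, 0, -0.01], "fingers": 0.4}, {"dp": [0.02, 0.25, 0.05], "rot": [0, 0, -0.005], "fingers": 0.4}]}}

```text
time_s: 34.15
eef_pos: [0.4523, -0.0499, 0.1876]
tool_rot: [[1.0, 0.014, -0.0], [0.014, -1.0, 0.001], [-0.0, -0.001, -1.0]]
contact_force: [-0.5, 0.2, 0.3]
width: 0.06
finger_force: 0.0
```

Emit:
{"op": "step_arm", "data": {"series": [{"dp": [0.02, 0.245, 0.055], "rot": [0, 0, -0.01], "fingers": 0.4}, {"dp": [0.015, 0.245, 0.055], "rot": [0, 0, -0.005], "fingers": 0.4}, {"dp": [0.015, 0.245, 0.055], "rot": [0, 0, -0.005], "fingers": 0.4}, {"dp": [0.015, 0.245, 0.055], "rot": [0, 0, -0.01], "fingers": 0.4}, {"dp": [0.01, 0.25, 0.055], "rot": [0, 0, -0.005], "fingers": 0.4}, {"dp": [0.01, 0.245, 0.05], "rot": [0, 0, -0.005], "fingers": 0.4}, {"dp": [0.01, 0.245, 0.055], "rot": [0, 0, -0.01], "fingers": 0.4}, {"dp": [0.01, 0.25, 0.055], "rot": [0, 0, -0.005], "fingers": 0.4}]}}

```text
time_s: 35.15
eef_pos: [0.4865, -0.443, 0.0998]
tool_rot: [[0.998, 0.057, -0.001], [0.057, -0.998, 0.001], [-0.001, -0.001, -1.0]]
contact_force: [1.3, -0.9, 1.4]
width: 0.0596
finger_force: 0.0
```

```bash
python3 - <<'E'
from h import *
c=optics.camera("side");P=cloud(c)
for q in "chisel chisel_tip tin_rim rasp rasp_tip".split(): print(q,[(np.round(d["at"],3).tolist(),round(d["p"],2)) for d in place_of(q,c)[:1]])
s=r.get_state();print(s["eef_pos"],s["tool_rot"].round(3).tolist())
x=(.4865,-.441);B=R(-86.6)
plan([((*x,.05),B,.4,2),((*x,.004),B,.4,2),((*x,.004),B,-1,4)],1)
E
```

```text
chisel [([0.486, -0.442, -0.002], 0.61)]
chisel_tip [([0.619, -0.436, 0.014], 0.77)]
tin_rim []
rasp [([0.464, 0.407, 0.001], 0.5)]
rasp_tip [([0.582, -0.032, -0.003], 0.44)]
[ 0.48660687 -0.44060467  0.10044058] [[0.998, 0.058, -0.001], [0.058, -0.998, 0.001], [-0.001, -0.001, -1.0]]
[{"dp":[0,0,0.125],"rot":[0,0,0],"fingers":0.4},{"dp":[0,0,0.125],"rot":[0,0,0],"fingers":0.4},{"dp":[0,0,0.115],"rot":[0,0,0],"fingers":0.4},{"dp":[0,0.005,0.115],"rot":[0,0,0],"fingers":0.4},{"dp":[0,0,0],"rot":[0,0,0],"fingers":-1},{"dp":[0,0,0],"rot":[0,0,0],"fingers":-1},{"dp":[0,0,0],"rot":[0,0,0],"fingers":-1},{"dp":[0,0,0],"rot":[0,0,0],"fingers":-1}]
```

Emit:
{"op": "step_arm", "data": {"series": [{"dp": [0, 0, 0.125], "rot": [0, 0, 0], "fingers": 0.4}, {"dp": [0, 0, 0.125], "rot": [0, 0, 0], "fingers": 0.4}, {"dp": [0, 0, 0.115], "rot": [0, 0, 0], "fingers": 0.4}, {"dp": [0, 0, 0.115], "rot": [0, 0, 0], "fingers": 0.4}, {"dp": [0, 0, 0], "rot": [0, 0, 0], "fingers": -1}, {"dp": [0, 0, 0], "rot": [0, 0, 0], "fingers": -1}, {"dp": [0, 0, 0], "rot": [0, 0, 0], "fingers": -1}, {"dp": [0, 0, 0], "rot": [0, 0, 0], "fingers": -1}]}}

```text
time_s: 36.45
eef_pos: [0.4872, -0.4418, 0.0061]
tool_rot: [[0.998, 0.057, 0.001], [0.057, -0.998, -0.001], [0.001, 0.001, -1.0]]
contact_force: [0.8, 1.2, 4.4]
width: 0.0229
finger_force: 63.3
```

```bash
python3 - <<'E'
from h import *
s=r.get_state();p=np.array(s["eef_pos"]);print(p,s["width"],s["finger_force"],s["contact_force"])
B=np.array(s["tool_rot"]); o=B.T@(np.array([.486,-.441,0])-p); print("o",o, "tool yaw",np.degrees(np.arctan2(B[1,0],B[0,0])))
c=optics.camera("top")
for q in "tin_rim rasp rasp_tip".split(): print(q,[(np.round(d["at"],3).tolist(),round(d["p"],2)) for d in place_of(q,c)[:1]])
C=R(-90,0,-35); t=np.array([.597,-.038,.036])-C@(o+[.130,0,-.014]); print(t)
plan([(p+[0,0,.12],B,-1),(t+np.array([-.04,0,.10]),C,-1)],1)
E
```

```text
[ 0.48715499 -0.4417829   0.00606283] 0.02292675290335728 63.25859069824219 [0.7584164  1.15601363 4.36777287]
o [-0.00111262 -0.00085268  0.00606134] tool yaw 3.276495636771146
tin_rim [([0.583, -0.037, 0.062], 0.93)]
rasp [([0.467, 0.403, 0.005], 0.8)]
rasp_tip [([0.601, 0.412, 0.021], 0.9)]
[ 0.48686821 -0.03885268  0.10342379]
[{"dp":[0,0,-0.2],"rot":[0,0,0],"fingers":-1},{"dp":[0,0,-0.2],"rot":[0,0,0],"fingers":-1},{"dp":[0,0,-0.2],"rot":[0,0,0],"fingers":-1},{"dp":[-0.01,-0.255,-0.05],"rot":[0.005,-0.095,0.01],"fingers":-1},{"dp":[-0.015,-0.25,-0.045],"rot":[0,-0.1,0.01],"fingers":-1},{"dp":[-0.025,-0.255,-0.045],"rot":[0.005,-0.095,0.005],"fingers":-1},{"dp":[-0.025,-0.25,-0.04],"rot":[0,-0.1,0.01],"fingers":-1},{"dp":[-0.03,-0.255,-0.04],"rot":[0.005,-0.095,0.01],"fingers":-1}]
[{"dp":[-0.035,-0.25,-0.04],"rot":[0,-0.1,0.01],"fingers":-1},{"dp":[-0.045,-0.255,-0.03],"rot":[0.005,-0.095,0.005],"fingers":-1},{"dp":[-0.04,-0.25,-0.03],"rot":[0.005,-0.1,0.01],"fingers":-1},{"dp":[0,0,0],"rot":[0,0,0],"fingers":-1},{"dp":[0,0,0],"rot":[0,0,0],"fingers":-1},{"dp":[0,0,0],"rot":[0,0,0],"fingers":-1},{"dp":[0,0,0],"rot":[0,0,0],"fingers":-1},{"dp":[0,0,0],"rot":[0,0,0],"fingers":-1}]
```

Emit:
{"op": "step_arm", "data": {"series": [{"dp": [0, 0, 0], "rot": [0, 0, 0], "fingers": 0.4}, {"dp": [0, 0, 0], "rot": [0, 0, 0], "fingers": 0.4}, {"dp": [0, 0, 0], "rot": [0, 0, 0], "fingers": 0.4}, {"dp": [0, 0, -0.2], "rot": [0, 0, 0], "fingers": 0.4}, {"dp": [0, 0, -0.25], "rot": [0, 0, 0], "fingers": 0.4}, {"dp": [0, 0, -0.25], "rot": [0, 0, 0], "fingers": 0.4}, {"dp": [0, 0, -0.25], "rot": [0, 0, 0], "fingers": -1}, {"dp": [0, 0, -0.1], "rot": [0, 0, 0], "fingers": -1}]}}

```text
time_s: 37.65
eef_pos: [0.4874, -0.4425, 0.2189]
tool_rot: [[0.998, 0.057, 0.003], [0.057, -0.998, -0.004], [0.003, 0.004, -1.0]]
contact_force: [-0.2, 0.5, 0.0]
width: 0.024
finger_force: 0.0
```

```bash
python3 - <<'E'
from h import *
a=optics.camera("top");b=optics.camera("side")
for c in(a,b):
    P=cloud(c)
    for q in "rasp rasp_tip chisel".split(): print(q,[(np.round(d["at"],3).tolist(),round(d["p"],2)) for d in place_of(q,c)[:1]])
    for nm,bx in dict(rh=(.40,.515,.3,.424,.022,.040),rb=(.52,.62,.3,.43,.015,.03),wall=(.42,.6,.40,.46,.037,.046)).items():
        q=P[box(P,*bx)]; 
        if len(q)>5: m=q.mean(0); u=np.linalg.svd(q[:,:2]-m[:2])[2][0]; print(nm,m.round(4),np.degrees(np.arctan2(u[1],u[0])).round(1),len(q),np.percentile(q[:,1],[5,95]).round(3))
i=np.hstack([cv2.resize(a["img"][180:300,85:235],(400,320),interpolation=cv2.INTER_CUBIC),cv2.resize(b["img"][90:210,165:315],(400,320),interpolation=cv2.INTER_CUBIC)])
cv2.imwrite("pics/crop8.png",i[...,::-1])
E
```

```text
rasp [([0.466, 0.406, 0.006], 0.98)]
rasp_tip [([0.603, 0.414, 0.017], 0.64)]
chisel [([0.485, -0.443, 0.003], 0.59)]
rh [0.4623 0.401  0.0315] -170.8 360 [0.391 0.415]
rb [0.5644 0.4034 0.0219] -69.9 366 [0.31  0.427]
wall [0.5065 0.4289 0.0413] 178.1 157 [0.424 0.434]
rasp []
rasp_tip [([0.602, 0.412, 0.019], 0.85)]
chisel [([0.482, -0.44, -0.003], 0.63)]
rh [0.4541 0.3924 0.0298] -151.2 184 [0.329 0.421]
rb [0.5607 0.4111 0.0206] -11.3 170 [0.393 0.428]
wall [0.4892 0.4268 0.0395] 176.4 58 [0.421 0.434]
```

View pics/crop8.png

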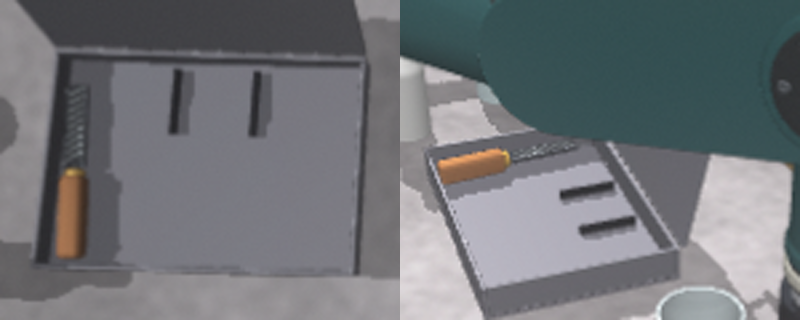

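```bash
python3 - <<'E'
from h import *
e=plan([((.44,-.02,.22),R(-45),-1),((.466,.406,.12),R(-2.4),-1)],1)
E
```

```text
[{"dp":[-0.015,-0.265,-0.005],"rot":[0,0,-0.115],"fingers":-1},{"dp":[0.01,-0.265,-0.005],"rot":[0,0,-0.115],"fingers":-1},{"dp":[0.035,-0.26,0],"rot":[-0.005,0,-0.12],"fingers":-1},{"dp":[0.06,-0.26,-0.005],"rot":[0,0,-0.115],"fingers":-1},{"dp":[0.08,-0.25,-0.01],"rot":[0,0,-0.115],"fingers":-1},{"dp":[0.105,-0.245,-0.005],"rot":[0,0,-0.115],"fingers":-1},{"dp":[0.125,-0.23,-0.005],"rot":[0,0.005,-0.115],"fingers":-1},{"dp":[0.145,-0.225,0],"rot":[-0.005,0,-0.115],"fingers":-1}]
[{"dp":[0.2,-0.175,0.06],"rot":[0,0,-0.12],"fingers":-1},{"dp":[0.215,-0.16,0.065],"rot":[0,0,-0.115],"fingers":-1},{"dp":[0.23,-0.135,0.06],"rot":[0,0,-0.12],"fingers":-1},{"dp":[0.24,-0.115,0.065],"rot":[0,0,-0.12],"fingers":-1},{"dp":[0.25,-0.095,0.06],"rot":[0,0,-0.12],"fingers":-1},{"dp":[0.255,-0.07,0.065],"rot":[0,0,-0.115],"fingers":-1},{"dp":[0.265,-0.04,0.06],"rot":[0.005,0,-0.12],"fingers":-1},{"dp":[0.265,-0.02,0.065],"rot":[0,0,-0.12],"fingers":-1}]
```

Emit:
{"op": "step_arm", "data": {"series": [{"dp": [-0.015, -0.265, -0.005], "rot": [0, 0, -0.115], "fingers": -1}, {"dp": [0.01, -0.265, -0.005], "rot": [0, 0, -0.115], "fingers": -1}, {"dp": [0.035, -0.26, 0], "rot": [0, 0, -0.12], "fingers": -1}, {"dp": [0.06, -0.26, -0.005], "rot": [0, 0, -0.115], "fingers": -1}, {"dp": [0.08, -0.25, -0.01], "rot": [0, 0, -0.115], "fingers": -1}, {"dp": [0.105, -0.245, -0.005], "rot": [0, 0, -0.115], "fingers": -1}, {"dp": [0.125, -0.23, -0.005], "rot": [0, 0, -0.115], "fingers": -1}, {"dp": [0.145, -0.225, 0], "rot": [0, 0, -0.115], "fingers": -1}]}}

```text
time_s: 39.05
eef_pos: [0.4394, -0.0187, 0.2206]
tool_rot: [[0.707, 0.708, -0.003], [0.708, -0.707, 0.001], [-0.001, -0.003, -1.0]]
contact_force: [0.4, 1.0, 0.4]
width: 0.0001
finger_force: 0.0
```

Emit:
{"op": "step_arm", "data": {"series": [{"dp": [0.2, -0.175, 0.06], "rot": [0, 0, -0.12], "fingers": -1}, {"dp": [0.215, -0.16, 0.065], "rot": [0, 0, -0.115], "fingers": -1}, {"dp": [0.23, -0.135, 0.06], "rot": [0, 0, -0.12], "fingers": -1}, {"dp": [0.24, -0.115, 0.065], "rot": [0, 0, -0.12], "fingers": -1}, {"dp": [0.25, -0.095, 0.06], "rot": [0, 0, -0.12], "fingers": -1}, {"dp": [0.255, -0.07, 0.065], "rot": [0, 0, -0.115], "fingers": -1}, {"dp": [0.265, -0.04, 0.06], "rot": [0, 0, -0.12], "fingers": -1}, {"dp": [0.265, -0.02, 0.065], "rot": [0, 0, -0.12], "fingers": -1}]}}

```text
time_s: 40.05
eef_pos: [0.466, 0.4068, 0.1204]
tool_rot: [[0.038, 0.999, -0.003], [0.999, -0.038, -0.0], [-0.0, -0.003, -1.0]]
contact_force: [1.2, -0.6, -0.3]
width: 0.0003
finger_force: 0.0
```

```bash
python3 - <<'E'
from h import *
s=r.get_state();print(s["eef_pos"],s["tool_rot"].round(3).tolist())
e=plan([((.466,.407,.045),R(-2.4),-1,3),((.466,.407,.030),R(-2.4),-1,3),((.466,.407,.030),R(-2.4),-1,2)],1)
E
```

```text
[0.46603758 0.4067901  0.12035341] [[0.038, 0.999, -0.003], [0.999, -0.038, -0.0], [-0.0, -0.003, -1.0]]
[{"dp":[0,0,0.125],"rot":[0,0,0],"fingers":-1},{"dp":[0,0,0.125],"rot":[0,0,0.005],"fingers":-1},{"dp":[0,0,0.125],"rot":[-0.005,0,0],"fingers":-1},{"dp":[0,0,0.025],"rot":[0,0,0],"fingers":-1},{"dp":[0,0,0.025],"rot":[0,0,0],"fingers":-1},{"dp":[0,0,0.025],"rot":[0,0,0],"fingers":-1},{"dp":[0,0,0],"rot":[0,0,0],"fingers":-1},{"dp":[0,0,0],"rot":[0,0,0],"fingers":-1}]
```

Emit:
{"op": "step_arm", "data": {"series": [{"dp": [0, 0, 0.125], "rot": [0, 0, 0], "fingers": -1}, {"dp": [0, 0, 0.125], "rot": [0, 0, 0], "fingers": -1}, {"dp": [0, 0, 0.125], "rot": [0, 0, 0], "fingers": -1}, {"dp": [0, 0, 0.025], "rot": [0, 0, 0], "fingers": -1}, {"dp": [0, 0, 0.025], "rot": [0, 0, 0], "fingers": -1}, {"dp": [0, 0, 0.025], "rot": [0, 0, 0], "fingers": -1}, {"dp": [0, 0, 0], "rot": [0, 0, 0], "fingers": -1}, {"dp": [0, 0, 0], "rot": [0, 0, 0], "fingers": -1}]}}

```text
time_s: 41.05
eef_pos: [0.4671, 0.4058, 0.0331]
tool_rot: [[0.041, 0.999, 0.0], [0.999, -0.041, 0.002], [0.002, 0.0, -1.0]]
contact_force: [-0.7, -0.4, 1.3]
width: -0.0001
finger_force: 1.3
```

Emit:
{"op": "step_arm", "data": {"series": [{"dp": [0, 0, 0.015], "rot": [0, 0, 0], "fingers": -1}, {"dp": [0, 0, 0.01], "rot": [0, 0, 0], "fingers": -1}, {"dp": [-0.02, 0, 0], "rot": [0, 0, 0], "fingers": -1}, {"dp": [-0.03, 0, 0], "rot": [0, 0, 0], "fingers": -1}, {"dp": [-0.03, 0, 0], "rot": [0, 0, 0], "fingers": -1}, {"dp": [-0.03, 0, 0], "rot": [0, 0, 0], "fingers": -1}, {"dp": [-0.03, 0, 0], "rot": [0, 0, 0], "fingers": -1}, {"dp": [0, 0, 0], "rot": [0, 0, 0], "fingers": -1}]}}

```text
time_s: 42.05
eef_pos: [0.469, 0.3806, 0.0368]
tool_rot: [[0.041, 0.999, 0.01], [0.999, -0.041, 0.01], [0.01, 0.009, -1.0]]
contact_force: [-5.8, -3.0, 28.1]
width: -0.0001
finger_force: 11.6
```

```bash
python3 - <<'E'
from h import *
s=r.get_state();print(s["eef_pos"],s["contact_force"])
c=optics.camera("side")
for q in "rasp rasp_tip".split(): print(q,[(np.round(d["at"],3).tolist(),round(d["p"],2)) for d in place_of(q,c)[:1]])
E
```

```text
[0.4690405  0.38063842 0.03682928] [-5.80425039 -3.04780237 28.12525244]
rasp [([0.465, 0.401, 0.005], 0.65)]
rasp_tip [([0.6, 0.398, 0.026], 0.57)]
```

Emit:
{"op": "step_arm", "data": {"series": [{"dp": [0, 0, -0.05], "rot": [0, 0, 0], "fingers": -1}, {"dp": [0, 0, -0.2], "rot": [0, 0, 0], "fingers": -1}, {"dp": [0, 0, -0.25], "rot": [0, 0, 0], "fingers": -1}, {"dp": [-0.2, 0, -0.15], "rot": [0, 0, 0], "fingers": -1}, {"dp": [-0.3, 0, 0], "rot": [0, 0, 0], "fingers": -1}, {"dp": [-0.3, 0, 0], "rot": [0, 0, 0], "fingers": -1}, {"dp": [-0.3, 0, 0], "rot": [0, 0, 0], "fingers": -1}, {"dp": [0, 0, 0], "rot": [0, 0, 0], "fingers": -1}]}}

```text
time_s: 43.2
eef_pos: [0.456, 0.154, 0.1564]
tool_rot: [[0.047, 0.999, -0.002], [0.999, -0.047, -0.0], [-0.0, -0.002, -1.0]]
contact_force: [0.1, 0.1, -0.4]
width: 0.0002
finger_force: 0.0
```

```bash
python3 - <<'E'
from h import *
a=optics.camera("top");b=optics.camera("side")
for c in(a,b):
    P=cloud(c)
    for q in "rasp rasp_tip chisel tin_rim".split(): print(q,[(np.round(d["at"],3).tolist(),round(d["p"],2)) for d in place_of(q,c)[:1]])
    for nm,bx in dict(rh=(.40,.515,.3,.422,.022,.040)).items():
        q=P[box(P,*bx)]; 
        if len(q)>5: m=q.mean(0); u=np.linalg.svd(q[:,:2]-m[:2])[2][0]; print(nm,m.round(4),np.degrees(np.arctan2(u[1],u[0])).round(1),len(q),np.percentile(q[:,1],[5,95]).round(3),np.percentile(q[:,2],[5,50,95]).round(3))
i=np.hstack([cv2.resize(a["img"][180:300,85:235],(400,320),interpolation=cv2.INTER_CUBIC),cv2.resize(b["img"][120:200,165:265],(400,320),interpolation=cv2.INTER_CUBIC)])
cv2.imwrite("pics/crop9.png",i[...,::-1]); print(r.get_state()["eef_pos"])
E
```

```text
rasp [([0.47, 0.407, 0.008], 0.87)]
rasp_tip [([0.6, 0.411, 0.02], 0.82)]
chisel [([0.486, -0.442, 0.001], 0.64)]
tin_rim [([0.587, -0.035, 0.059], 0.77)]
rh [0.4571 0.4058 0.0324] -174.2 249 [0.395 0.416] [0.028 0.032 0.036]
rasp [([0.465, 0.407, 0.002], 0.8)]
rasp_tip [([0.603, 0.412, 0.019], 0.73)]
chisel [([0.485, -0.44, -0.003], 0.84)]
tin_rim [([0.587, -0.036, 0.06], 0.55)]
rh [0.4473 0.3893 0.0298] -144.9 169 [0.325 0.412] [0.023 0.029 0.039]
[0.45632023 0.15828358 0.15655533]
```

View pics/crop9.png

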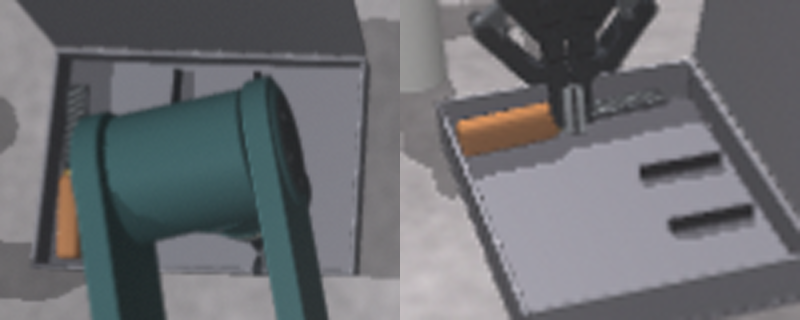

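```bash
python3 - <<'E'
from h import *
F=R(-2.4)
e=plan([((.436,.355,.12),F,-1,5),((.436,.355,.012),F,-1,3)],1)
plan([((.436,.374,.012),F,-1,2),((.436,.396,.012),F,-1,4)],1,start=e)
E
```

```text
[{"dp":[0.195,-0.03,0.035],"rot":[0,0,0],"fingers":-1},{"dp":[0.195,-0.025,0.04],"rot":[0,0,0],"fingers":-1},{"dp":[0.195,-0.03,0.035],"rot":[0,0,0],"fingers":-1},{"dp":[0.2,-0.025,0.035],"rot":[0,0,0],"fingers":-1},{"dp":[0.195,-0.03,0.04],"rot":[-0.005,0,0.005],"fingers":-1},{"dp":[0,0,0.18],"rot":[0,0,0],"fingers":-1},{"dp":[0,0,0.18],"rot":[0,0,0],"fingers":-1},{"dp":[0,0,0.18],"rot":[0,0,0],"fingers":-1}]
[{"dp":[0.045,-0.005,0],"rot":[0,0,0],"fingers":-1},{"dp":[0.05,0,0],"rot":[0,0,0],"fingers":-1},{"dp":[0.025,0,0],"rot":[0,0,0],"fingers":-1},{"dp":[0.03,-0.005,0],"rot":[0,0,0],"fingers":-1},{"dp":[0.025,0,0],"rot":[0,0,0],"fingers":-1},{"dp":[0.03,0,0],"rot":[0,0,0],"fingers":-1},{"dp":[0,0,0],"rot":[0,0,0],"fingers":-1},{"dp":[0,0,0],"rot":[0,0,0],"fingers":-1}]
```

Emit:
{"op": "step_arm", "data": {"series": [{"dp": [0.195, -0.03, 0.035], "rot": [0, 0, 0], "fingers": -1}, {"dp": [0.195, -0.025, 0.04], "rot": [0, 0, 0], "fingers": -1}, {"dp": [0.195, -0.03, 0.035], "rot": [0, 0, 0], "fingers": -1}, {"dp": [0.2, -0.025, 0.035], "rot": [0, 0, 0], "fingers": -1}, {"dp": [0.195, -0.03, 0.04], "rot": [0, 0, 0], "fingers": -1}, {"dp": [0, 0, 0.18], "rot": [0, 0, 0], "fingers": -1}, {"dp": [0, 0, 0.18], "rot": [0, 0, 0], "fingers": -1}, {"dp": [0, 0, 0.18], "rot": [0, 0, 0], "fingers": -1}]}}

```text
time_s: 44.7
eef_pos: [0.436, 0.3553, 0.0108]
tool_rot: [[0.04, 0.999, -0.001], [0.999, -0.04, 0.001], [0.001, -0.001, -1.0]]
contact_force: [-0.6, 0.1, -1.1]
width: 0.0002
finger_force: 0.0
```

Emit:
{"op": "step_arm", "data": {"series": [{"dp": [0.045, -0.005, 0], "rot": [0, 0, 0], "fingers": -1}, {"dp": [0.05, 0, 0], "rot": [0, 0, 0], "fingers": -1}, {"dp": [0.025, 0, 0], "rot": [0, 0, 0], "fingers": -1}, {"dp": [0.03, 0, 0], "rot": [0, 0, 0], "fingers": -1}, {"dp": [0.025, 0, 0], "rot": [0, 0, 0], "fingers": -1}, {"dp": [0.03, 0, 0], "rot": [0, 0, 0], "fingers": -1}, {"dp": [0, 0, 0], "rot": [0, 0, 0], "fingers": -1}, {"dp": [0, 0, 0], "rot": [0, 0, 0], "fingers": -1}]}}

```text
time_s: 45.7
eef_pos: [0.4385, 0.3936, 0.0126]
tool_rot: [[0.042, 0.999, 0.001], [0.999, -0.042, -0.003], [-0.003, 0.001, -1.0]]
contact_force: [2.9, -6.8, 2.5]
width: 0.0
finger_force: 3.1
```

```bash
python3 - <<'E'
from h import *
s=r.get_state();print(s["eef_pos"],s["contact_force"])
for n in("side","top"):
    c=optics.camera(n)
    for q in "rasp rasp_tip".split(): print(q,[(np.round(d["at"],3).tolist(),round(d["p"],2)) for d in place_of(q,c)[:1]])
E
```

```text
[0.43847167 0.39361328 0.0125802 ] [ 2.94055597 -6.75616721  2.46490903]
rasp [([0.469, 0.417, 0.005], 0.68)]
rasp_tip [([0.599, 0.403, 0.02], 0.68)]
rasp [([0.473, 0.416, 0.008], 0.88)]
rasp_tip [([0.604, 0.402, 0.019], 0.64)]
```

```bash
python3 - <<'E'
from h import *
F=R(-2.4); s=r.get_state(); p=np.array(s["eef_pos"])
e=plan([(p+[0,-.012,0],F,-1),((.4385,.38,.07),F,-1,2),((.470,.414,.07),F,-1,2),((.470,.4145,.04),F,-1,2)],1)
e=plan([((.470,.4145,.029),F,-1,2)]+[((.470,y-.0125,z-.004),F,-1,1) for y,z in [(.422,.037),(.4161,.0397),(.4099,.0413),(.4035,.0419),(.3971,.0413),(.391,.0400)]],1,start=e)
E
```

```text
[{"dp":[-0.06,0.005,0],"rot":[0,0.005,0],"fingers":-1},{"dp":[-0.005,0,-0.145],"rot":[0,0,0],"fingers":-1},{"dp":[-0.005,0,-0.14],"rot":[0,0,0],"fingers":-1},{"dp":[0.09,0.075,0],"rot":[0,0,0],"fingers":-1},{"dp":[0.09,0.075,0],"rot":[0,0,0],"fingers":-1},{"dp":[0,0,0.075],"rot":[0,0,0],"fingers":-1},{"dp":[0,0,0.075],"rot":[0,0,0],"fingers":-1},{"dp":[0,0,0],"rot":[0,0,0],"fingers":-1}]
[{"dp":[0,0,0.025],"rot":[0,0,0],"fingers":-1},{"dp":[0,0,0.03],"rot":[0,0,0],"fingers":-1},{"dp":[-0.025,0,-0.02],"rot":[0,0,0],"fingers":-1},{"dp":[-0.03,0,-0.015],"rot":[0,0,0],"fingers":-1},{"dp":[-0.03,0,-0.01],"rot":[0,0,0],"fingers":-1},{"dp":[-0.03,0.005,0],"rot":[0,0,0],"fingers":-1},{"dp":[-0.035,0,0],"rot":[0,0,0],"fingers":-1},{"dp":[-0.03,0,0.01],"rot":[0,0,0],"fingers":-1}]
```

Emit:
{"op": "step_arm", "data": {"series": [{"dp": [-0.06, 0.005, 0], "rot": [0, 0, 0], "fingers": -1}, {"dp": [-0.005, 0, -0.145], "rot": [0, 0, 0], "fingers": -1}, {"dp": [-0.005, 0, -0.14], "rot": [0, 0, 0], "fingers": -1}, {"dp": [0.09, 0.075, 0], "rot": [0, 0, 0], "fingers": -1}, {"dp": [0.09, 0.075, 0], "rot": [0, 0, 0], "fingers": -1}, {"dp": [0, 0, 0.075], "rot": [0, 0, 0], "fingers": -1}, {"dp": [0, 0, 0.075], "rot": [0, 0, 0], "fingers": -1}, {"dp": [0, 0, 0], "rot": [0, 0, 0], "fingers": -1}]}}

```text
time_s: 47.0
eef_pos: [0.4665, 0.4144, 0.0356]
tool_rot: [[0.041, 0.999, -0.007], [0.999, -0.041, -0.003], [-0.003, -0.007, -1.0]]
contact_force: [-0.6, -0.3, -0.3]
width: -0.0002
finger_force: 0.0
```

Emit:
{"op": "step_arm", "data": {"series": [{"dp": [0, 0, 0.025], "rot": [0, 0, 0], "fingers": -1}, {"dp": [0, 0, 0.03], "rot": [0, 0, 0], "fingers": -1}, {"dp": [-0.025, 0, -0.02], "rot": [0, 0, 0], "fingers": -1}, {"dp": [-0.03, 0, -0.015], "rot": [0, 0, 0], "fingers": -1}, {"dp": [-0.03, 0, -0.01], "rot": [0, 0, 0], "fingers": -1}, {"dp": [0, 0, 0], "rot": [0, 0, 0], "fingers": -1}, {"dp": [0, 0, 0], "rot": [0, 0, 0], "fingers": -1}, {"dp": [0, 0, 0], "rot": [0, 0, 0], "fingers": -1}]}}

```text
time_s: 48.0
eef_pos: [0.468, 0.3994, 0.0367]
tool_rot: [[0.041, 0.999, -0.002], [0.999, -0.041, 0.001], [0.001, -0.002, -1.0]]
contact_force: [0.2, 0.2, -0.2]
width: -0.0002
finger_force: 0.0
```

```bash
python3 - <<'E'
from h import *
s=r.get_state();print(s["eef_pos"],s["contact_force"])
c=optics.camera("side")
for q in "rasp rasp_tip".split(): print(q,[(np.round(d["at"],3).tolist(),round(d["p"],2)) for d in place_of(q,c)[:1]])
cv2.imwrite("pics/crop10.png",cv2.resize(c["img"][110:210,165:290,::-1],(750,600),interpolation=cv2.INTER_CUBIC))
E
```

```text
[0.46803198 0.39941116 0.03666453] [ 0.19543367  0.20335352 -0.21980102]
rasp [([0.468, 0.416, -0.001], 0.66)]
rasp_tip [([0.601, 0.402, 0.019], 0.67)]
```

View pics/crop10.png

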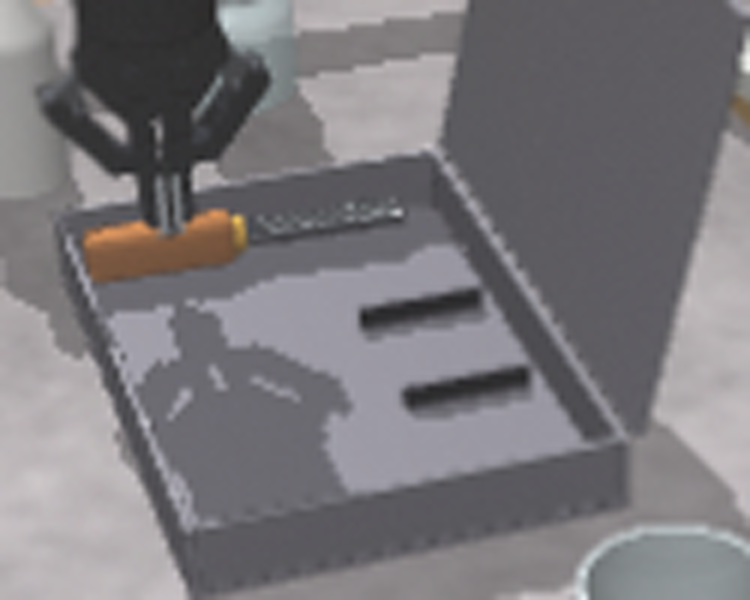

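Emit:
{"op": "step_arm", "data": {"series": [{"dp": [0, 0, -0.05], "rot": [0, 0, 0], "fingers": -1}, {"dp": [0.075, 0, 0], "rot": [0, 0, 0], "fingers": -1}, {"dp": [0, 0, 0.06], "rot": [0, 0, 0], "fingers": -1}, {"dp": [0, 0, 0.06], "rot": [0, 0, 0], "fingers": -1}, {"dp": [-0.025, 0, -0.01], "rot": [0, 0, 0], "fingers": -1}, {"dp": [-0.03, 0, -0.015], "rot": [0, 0, 0], "fingers": -1}, {"dp": [-0.03, 0, -0.01], "rot": [0, 0, 0], "fingers": -1}, {"dp": [0, 0, 0], "rot": [0, 0, 0], "fingers": -1}]}}

```text
time_s: 49.15
eef_pos: [0.4693, 0.4016, 0.0352]
tool_rot: [[0.04, 0.999, 0.004], [0.999, -0.04, 0.011], [0.011, 0.003, -1.0]]
contact_force: [-3.9, 5.6, 16.2]
width: 0.0001
finger_force: 7.5
```

```bash
python3 - <<'E'
from h import *
s=r.get_state();print(s["eef_pos"],s["contact_force"])
c=optics.camera("side");P=cloud(c)
for q in "rasp rasp_tip".split(): print(q,[(np.round(d["at"],3).tolist(),round(d["p"],2)) for d in place_of(q,c)[:1]])
E
```

```text
[0.46933006 0.40158574 0.03518119] [-3.87298615  5.58088535 16.15694925]
rasp [([0.467, 0.416, 0.005], 0.92)]
rasp_tip [([0.601, 0.401, 0.024], 0.74)]
```

```bash
python3 - <<'E'
from h import *
F=R(-92.4,0,20); print(F.round(2).tolist())
s=r.get_state(); p=np.array(s["eef_pos"]); A=np.array(s["tool_rot"])
e=plan([((.469,.395,.10),R(-2.4),-1,2),((.53,.39,.14),R(-92.4),-1),((.612,.402,.10),F,-1,4)],1)
E
```

```text
[[0.94, -0.04, 0.34], [-0.04, -1.0, -0.01], [0.34, 0.0, -0.94]]
[{"dp":[-0.015,0,-0.16],"rot":[0,-0.005,0],"fingers":-1},{"dp":[-0.015,0,-0.165],"rot":[0.005,-0.01,0],"fingers":-1},{"dp":[0,0.03,-0.02],"rot":[0,0,0.2],"fingers":-1},{"dp":[0,0.03,-0.02],"rot":[0,0,0.2],"fingers":-1},{"dp":[0.01,0.03,-0.02],"rot":[0,0,0.2],"fingers":-1},{"dp":[0.015,0.03,-0.02],"rot":[0,0,0.2],"fingers":-1},{"dp":[0.015,0.025,-0.02],"rot":[0,0,0.2],"fingers":-1},{"dp":[0.02,0.02,-0.02],"rot":[0,0,0.2],"fingers":-1}]
[{"dp":[0.025,0.02,-0.02],"rot":[0,0,0.2],"fingers":-1},{"dp":[0.025,0.015,-0.02],"rot":[0,0,0.2],"fingers":-1},{"dp":[0.03,0.01,-0.02],"rot":[0,0,0.2],"fingers":-1},{"dp":[0.03,0.01,-0.02],"rot":[0,0,0.2],"fingers":-1},{"dp":[0.1,-0.02,0.05],"rot":[0,0.11,0],"fingers":-1},{"dp":[0.1,-0.02,0.06],"rot":[0,0.115,0],"fingers":-1},{"dp":[0.09,-0.02,0.065],"rot":[0,0.11,0],"fingers":-1},{"dp":[0.085,-0.02,0.075],"rot":[0,0.11,0],"fingers":-1}]
```

Emit:
{"op": "step_arm", "data": {"series": [{"dp": [-0.015, 0, -0.16], "rot": [0, 0, 0], "fingers": -1}, {"dp": [-0.015, 0, -0.165], "rot": [0, -0.01, 0], "fingers": -1}, {"dp": [0, 0.03, -0.02], "rot": [0, 0, 0.2], "fingers": -1}, {"dp": [0, 0.03, -0.02], "rot": [0, 0, 0.2], "fingers": -1}, {"dp": [0.01, 0.03, -0.02], "rot": [0, 0, 0.2], "fingers": -1}, {"dp": [0.015, 0.03, -0.02], "rot": [0, 0, 0.2], "fingers": -1}, {"dp": [0.015, 0.025, -0.02], "rot": [0, 0, 0.2], "fingers": -1}, {"dp": [0.02, 0.02, -0.02], "rot": [0, 0, 0.2], "fingers": -1}]}}

```text
time_s: 50.3
eef_pos: [0.5039, 0.3881, 0.1172]
tool_rot: [[0.835, 0.55, -0.004], [0.55, -0.835, -0.008], [-0.008, 0.005, -1.0]]
contact_force: [0.8, 0.3, -0.4]
width: 0.0001
finger_force: 0.0
```

Emit:
{"op": "step_arm", "data": {"series": [{"dp": [0.025, 0.02, -0.02], "rot": [0, 0, 0.2], "fingers": -1}, {"dp": [0.025, 0.015, -0.02], "rot": [0, 0, 0.2], "fingers": -1}, {"dp": [0.03, 0.01, -0.02], "rot": [0, 0, 0.2], "fingers": -1}, {"dp": [0.03, 0.01, -0.02], "rot": [0, 0, 0.2], "fingers": -1}, {"dp": [0.1, -0.02, 0.05], "rot": [0, 0.11, 0], "fingers": -1}, {"dp": [0.1, -0.02, 0.06], "rot": [0, 0.115, 0], "fingers": -1}, {"dp": [0.09, -0.02, 0.065], "rot": [0, 0.11, 0], "fingers": -1}, {"dp": [0.085, -0.02, 0.075], "rot": [0, 0.11, 0], "fingers": -1}]}}

```text
time_s: 51.3
eef_pos: [0.6108, 0.398, 0.0927]
tool_rot: [[0.939, -0.041, 0.341], [-0.035, -0.999, -0.022], [0.342, 0.008, -0.94]]
contact_force: [-1.0, -0.2, -0.1]
width: 0.0002
finger_force: 0.0
```

```bash
python3 - <<'E'
from h import *
F=R(-92.4,0,20)
s=r.get_state(); print(s["eef_pos"],s["tool_rot"].round(3).tolist(),s["contact_force"])
for n in("side","top"):
    c=optics.camera(n)
    for q in "rasp rasp_tip lid_handle chisel tin_rim".split(): print(q,[(np.round(d["at"],3).tolist(),round(d["p"],2)) for d in place_of(q,c)[:1]])
e=plan([((.615,.403,.04),F,-1,4),((.615,.403,.014),F,-1,3)],1)
e=plan([((.604,.402,.014),F,-1,4),((.602,.396,.014),F,-1,1),((.601,.390,.014),F,-1,1)],1,start=e)
E
```

```text
[0.61081549 0.39801079 0.09273024] [[0.939, -0.041, 0.341], [-0.035, -0.999, -0.022], [0.342, 0.008, -0.94]] [-0.95346558 -0.17035769 -0.09662905]
rasp [([0.465, 0.418, 0.002], 0.65)]
rasp_tip [([0.602, 0.408, 0.022], 0.86)]
lid_handle [([0.712, 0.259, 0.218], 0.8)]
chisel [([0.488, -0.442, -0.004], 0.65)]
tin_rim [([0.584, -0.032, -0.001], 0.75)]
rasp [([0.471, 0.414, 0.007], 0.67)]
rasp_tip [([0.605, 0.407, 0.02], 0.77)]
lid_handle [([0.715, 0.261, 0.221], 0.73)]
chisel [([0.397, -0.03, -0.006], 0.24)]
tin_rim [([0.587, -0.036, 0.061], 0.8)]
[{"dp":[-0.02,-0.005,0.065],"rot":[0,0,0],"fingers":-1},{"dp":[-0.02,-0.01,0.07],"rot":[0.005,0,0],"fingers":-1},{"dp":[-0.02,-0.005,0.065],"rot":[0,0,0.005],"fingers":-1},{"dp":[-0.015,-0.005,0.065],"rot":[0,0,0],"fingers":-1},{"dp":[-0.015,0,0.04],"rot":[0,0,0],"fingers":-1},{"dp":[-0.015,0,0.04],"rot":[0,0,0],"fingers":-1},{"dp":[-0.015,0,0.045],"rot":[0,0,0],"fingers":-1},{"dp":[0,0,0],"rot":[0,0,0],"fingers":-1}]
[{"dp":[-0.015,0,-0.005],"rot":[0,0,0],"fingers":-1},{"dp":[-0.01,0.005,-0.005],"rot":[0,0,0],"fingers":-1},{"dp":[-0.015,0,-0.005],"rot":[0,0,0],"fingers":-1},{"dp":[-0.015,0,-0.005],"rot":[0,0,0],"fingers":-1},{"dp":[-0.005,0.03,-0.005],"rot":[0,0,0],"fingers":-1},{"dp":[-0.005,0.03,0],"rot":[0,0,0],"fingers":-1},{"dp":[0,0,0],"rot":[0,0,0],"fingers":-1},{"dp":[0,0,0],"rot":[0,0,0],"fingers":-1}]
```

Emit:
{"op": "step_arm", "data": {"series": [{"dp": [-0.01, -0.005, 0.065], "rot": [0, 0, 0], "fingers": -1}, {"dp": [-0.02, -0.01, 0.07], "rot": [0, 0, 0], "fingers": -1}, {"dp": [-0.02, -0.005, 0.065], "rot": [0, 0, 0], "fingers": -1}, {"dp": [-0.015, -0.005, 0.065], "rot": [0, 0, 0], "fingers": -1}, {"dp": [-0.015, 0, 0.04], "rot": [0, 0, 0], "fingers": -1}, {"dp": [-0.015, 0, 0.04], "rot": [0, 0, 0], "fingers": -1}, {"dp": [-0.015, 0, 0.045], "rot": [0, 0, 0], "fingers": -1}, {"dp": [0, 0, 0], "rot": [0, 0, 0], "fingers": -1}]}}

```text
time_s: 52.9
eef_pos: [0.6166, 0.402, 0.0128]
tool_rot: [[0.94, -0.041, 0.339], [-0.036, -0.999, -0.021], [0.34, 0.008, -0.94]]
contact_force: [0.3, -0.2, -0.3]
width: -0.0003
finger_force: 0.1
```

Emit:
{"op": "step_arm", "data": {"series": [{"dp": [-0.02, 0, -0.007], "rot": [0, 0, 0], "fingers": -1}, {"dp": [-0.02, 0, -0.007], "rot": [0, 0, 0], "fingers": -1}, {"dp": [-0.02, 0, -0.007], "rot": [0, 0, 0], "fingers": -1}, {"dp": [-0.01, 0, -0.003], "rot": [0, 0, 0], "fingers": -1}, {"dp": [0, 0, 0], "rot": [0, 0, 0], "fingers": -1}, {"dp": [0, 0, 0], "rot": [0, 0, 0], "fingers": -1}, {"dp": [0, 0, 0], "rot": [0, 0, 0], "fingers": -1}, {"dp": [0, 0, 0], "rot": [0, 0, 0], "fingers": -1}]}}

```text
time_s: 53.9
eef_pos: [0.6089, 0.4036, 0.0188]
tool_rot: [[0.934, -0.04, 0.355], [-0.037, -0.999, -0.016], [0.355, 0.002, -0.935]]
contact_force: [14.8, -1.2, -0.9]
width: -0.0002
finger_force: 6.9
```

Emit:
{"op": "step_arm", "data": {"series": [{"dp": [0, 0.02, 0.005], "rot": [0, 0, 0], "fingers": -1}, {"dp": [0, 0.03, 0.005], "rot": [0, 0, 0], "fingers": -1}, {"dp": [0, 0.03, 0], "rot": [0, 0, 0], "fingers": -1}, {"dp": [-0.005, 0.03, 0], "rot": [0, 0, 0], "fingers": -1}, {"dp": [-0.005, 0.03, 0], "rot": [0, 0, 0], "fingers": -1}, {"dp": [-0.005, 0.03, 0], "rot": [0, 0, 0], "fingers": -1}, {"dp": [0, 0, 0], "rot": [0, 0, 0], "fingers": -1}, {"dp": [0, 0, 0], "rot": [0, 0, 0], "fingers": -1}]}}

```text
time_s: 54.9
eef_pos: [0.6055, 0.3688, 0.0161]
tool_rot: [[0.934, -0.041, 0.355], [-0.037, -0.999, -0.018], [0.355, 0.004, -0.935]]
contact_force: [15.5, -2.2, -0.6]
width: -0.0002
finger_force: 7.0
```

```bash
python3 - <<'E'
from h import *
s=r.get_state(); print(s["eef_pos"],s["contact_force"])
for n in("side","top"):
    c=optics.camera(n)
    for q in "rasp rasp_tip".split(): print(q,[(np.round(d["at"],3).tolist(),round(d["p"],2)) for d in place_of(q,c)[:1]])
E
```

```text
[0.6054657  0.36877401 0.01614321] [15.46555777 -2.18676856 -0.60857886]
rasp [([0.463, 0.405, 0.001], 0.89)]
rasp_tip [([0.593, 0.377, 0.024], 0.6)]
rasp [([0.463, 0.405, 0.006], 0.78)]
rasp_tip [([0.595, 0.375, 0.023], 0.7)]
```

Emit:
{"op": "step_arm", "data": {"series": [{"dp": [-0.005, 0.03, 0], "rot": [0, 0, 0], "fingers": -1}, {"dp": [-0.01, 0.03, 0], "rot": [0, 0, 0], "fingers": -1}, {"dp": [-0.01, 0.03, 0], "rot": [0, 0, 0], "fingers": -1}, {"dp": [-0.01, 0.03, 0], "rot": [0, 0, 0], "fingers": -1}, {"dp": [-0.01, 0.03, 0], "rot": [0, 0, 0], "fingers": -1}, {"dp": [-0.01, 0.03, 0], "rot": [0, 0, 0], "fingers": -1}, {"dp": [0, 0, 0], "rot": [0, 0, 0], "fingers": -1}, {"dp": [0, 0, 0], "rot": [0, 0, 0], "fingers": -1}]}}

```text
time_s: 56.2
eef_pos: [0.5948, 0.3326, 0.014]
tool_rot: [[0.933, -0.041, 0.357], [-0.036, -0.999, -0.019], [0.358, 0.005, -0.934]]
contact_force: [15.5, -7.2, 2.5]
width: -0.0002
finger_force: 8.1
```

```bash
python3 - <<'E'
from h import *
s=r.get_state(); print(s["eef_pos"],s["contact_force"])
for n in("side","top"):
    c=optics.camera(n);save(c,n+"11")
    for q in "rasp rasp_tip".split(): print(q,[(np.round(d["at"],3).tolist(),round(d["p"],2)) for d in place_of(q,c)[:1]])
E
```

```text
[0.59479769 0.33257058 0.01400691] [15.49819207 -7.16251204  2.4620234 ]
rasp [([0.457, 0.399, 0.002], 0.62)]
rasp_tip [([0.579, 0.337, 0.025], 0.66)]
rasp []
rasp_tip []
```

```bash
python3 - <<'E'
from h import *
s=r.get_state(); p=np.array(s["eef_pos"]); A=np.array(s["tool_rot"])
yaw=-27; B=R(-90+yaw); g=np.array([.457+.027*np.cos(np.radians(yaw)),.399+.027*np.sin(np.radians(yaw)),0]); print(g)
e=plan([(p+[.008,0,.01],A,-1,1),(p+[.008,0,.09],A,-1,2),((g[0],g[1],.11),B,-.2)],1)
E
```

```text
[0.48105718 0.38674226 0.        ]
[{"dp":[0.055,0,-0.03],"rot":[0,0,0],"fingers":-1},{"dp":[0.07,0,-0.19],"rot":[0,0,0],"fingers":-1},{"dp":[0.075,0,-0.185],"rot":[0,0,0],"fingers":-1},{"dp":[-0.14,-0.06,-0.065],"rot":[-0.025,-0.115,0.135],"fingers":-0.2},{"dp":[-0.155,-0.045,-0.05],"rot":[-0.02,-0.115,0.135],"fingers":-0.2},{"dp":[-0.16,-0.025,-0.035],"rot":[-0.025,-0.115,0.135],"fingers":-0.2},{"dp":[-0.165,-0.01,-0.025],"rot":[-0.025,-0.115,0.14],"fingers":-0.2},{"dp":[0,0,0],"rot":[0,0,0],"fingers":-0.2}]
```

```bash
python3 - <<'E'
from h import *
s=r.get_state(); p=np.array(s["eef_pos"]); A=np.array(s["tool_rot"])
g=[.481,.3867]
e=plan([(p+[.008,0,.01],A,-1,1),(p+[.008,0,.09],A,-1,2),((.55,.36,.13),R(-92.4),-1,3),((g[0],g[1],.11),R(63),-.2,18)],1)
E
```

```text
[{"dp":[0.055,0,-0.03],"rot":[0,0,0],"fingers":-1},{"dp":[0.07,0,-0.19],"rot":[0,0,0],"fingers":-1},{"dp":[0.075,0,-0.185],"rot":[0,0,0],"fingers":-1},{"dp":[-0.07,-0.04,-0.075],"rot":[0,-0.155,0],"fingers":-1},{"dp":[-0.075,-0.045,-0.06],"rot":[0.005,-0.155,0],"fingers":-1},{"dp":[-0.085,-0.04,-0.055],"rot":[0,-0.155,0],"fingers":-1},{"dp":[-0.02,-0.005,0.005],"rot":[0,0,-0.19],"fingers":-0.2},{"dp":[-0.02,-0.01,0.005],"rot":[0,0,-0.195],"fingers":-0.2}]
[{"dp":[-0.015,-0.015,0.005],"rot":[0,0,-0.19],"fingers":-0.2},{"dp":[-0.015,-0.01,0.005],"rot":[0,0,-0.19],"fingers":-0.2},{"dp":[-0.01,-0.02,0.005],"rot":[0,0,-0.195],"fingers":-0.2},{"dp":[-0.01,-0.015,0.01],"rot":[0,0,-0.19],"fingers":-0.2},{"dp":[-0.005,-0.02,0.005],"rot":[0,0,-0.19],"fingers":-0.2},{"dp":[-0.005,-0.02,0.005],"rot":[0,0,-0.195],"fingers":-0.2},{"dp":[0,-0.025,0.005],"rot":[0,0,-0.19],"fingers":-0.2},{"dp":[0,-0.02,0.005],"rot":[0,0,-0.19],"fingers":-0.2}]
[{"dp":[0.005,-0.02,0.005],"rot":[0,0,-0.195],"fingers":-0.2},{"dp":[0.01,-0.015,0.005],"rot":[0,0,-0.19],"fingers":-0.2},{"dp":[0.01,-0.02,0.005],"rot":[0,0,-0.195],"fingers":-0.2},{"dp":[0.015,-0.015,0.005],"rot":[0,0,-0.19],"fingers":-0.2},{"dp":[0.015,-0.015,0.005],"rot":[0,0,-0.19],"fingers":-0.2},{"dp":[0.015,-0.01,0.005],"rot":[0,0,-0.195],"fingers":-0.2},{"dp":[0.02,-0.01,0.01],"rot":[0,0,-0.19],"fingers":-0.2},{"dp":[0.02,-0.005,0.005],"rot":[0,0,-0.19],"fingers":-0.2}]
```

Emit:
{"op": "step_arm", "data": {"series": [{"dp": [0.055, 0, -0.03], "rot": [0, 0, 0], "fingers": -1}, {"dp": [0.07, 0, -0.19], "rot": [0, 0, 0], "fingers": -1}, {"dp": [0.075, 0, -0.185], "rot": [0, 0, 0], "fingers": -1}, {"dp": [-0.07, -0.04, -0.075], "rot": [0, -0.155, 0], "fingers": -1}, {"dp": [-0.075, -0.045, -0.06], "rot": [0, -0.155, 0], "fingers": -1}, {"dp": [-0.085, -0.04, -0.055], "rot": [0, -0.155, 0], "fingers": -1}, {"dp": [-0.02, -0.005, 0.005], "rot": [0, 0, -0.19], "fingers": -0.2}, {"dp": [-0.02, -0.01, 0.005], "rot": [0, 0, -0.195], "fingers": -0.2}]}}

```text
time_s: 57.5
eef_pos: [0.5357, 0.3642, 0.1223]
tool_rot: [[0.965, 0.263, -0.018], [0.263, -0.965, -0.006], [-0.019, 0.001, -1.0]]
contact_force: [-0.7, -0.4, 0.1]
width: 0.0338
finger_force: 0.0
```

Emit:
{"op": "step_arm", "data": {"series": [{"dp": [-0.015, -0.015, 0.005], "rot": [0, 0, -0.19], "fingers": -0.2}, {"dp": [-0.015, -0.01, 0.005], "rot": [0, 0, -0.19], "fingers": -0.2}, {"dp": [-0.01, -0.02, 0.005], "rot": [0, 0, -0.195], "fingers": -0.2}, {"dp": [-0.01, -0.015, 0.01], "rot": [0, 0, -0.19], "fingers": -0.2}, {"dp": [-0.005, -0.02, 0.005], "rot": [0, 0, -0.19], "fingers": -0.2}, {"dp": [-0.005, -0.02, 0.005], "rot": [0, 0, -0.195], "fingers": -0.2}, {"dp": [0, -0.025, 0.005], "rot": [0, 0, -0.19], "fingers": -0.2}, {"dp": [0, -0.02, 0.005], "rot": [0, 0, -0.19], "fingers": -0.2}]}}

```text
time_s: 58.5
eef_pos: [0.5045, 0.3763, 0.1137]
tool_rot: [[0.102, 0.995, -0.018], [0.995, -0.102, -0.006], [-0.008, -0.017, -1.0]]
contact_force: [0.1, 0.3, -0.3]
width: 0.0344
finger_force: 0.0
```

Emit:
{"op": "step_arm", "data": {"series": [{"dp": [0.005, -0.02, 0.005], "rot": [0, 0, -0.195], "fingers": -0.2}, {"dp": [0.01, -0.015, 0.005], "rot": [0, 0, -0.19], "fingers": -0.2}, {"dp": [0.01, -0.02, 0.005], "rot": [0, 0, -0.195], "fingers": -0.2}, {"dp": [0.015, -0.015, 0.005], "rot": [0, 0, -0.19], "fingers": -0.2}, {"dp": [0.015, -0.015, 0.005], "rot": [0, 0, -0.19], "fingers": -0.2}, {"dp": [0.015, -0.01, 0.005], "rot": [0, 0, -0.195], "fingers": -0.2}, {"dp": [0.02, -0.01, 0.01], "rot": [0, 0, -0.19], "fingers": -0.2}, {"dp": [0.02, -0.005, 0.005], "rot": [0, 0, -0.19], "fingers": -0.2}]}}

```text
time_s: 59.5
eef_pos: [0.4736, 0.3876, 0.1051]
tool_rot: [[-0.892, 0.451, -0.018], [0.451, 0.893, -0.006], [0.013, -0.014, -1.0]]
contact_force: [-0.2, 0.0, -0.1]
width: 0.0341
finger_force: 0.0
```

```bash
python3 - <<'E'
from h import *
s=r.get_state(); print(s["eef_pos"],s["tool_rot"].round(3).tolist(),s["width"],s["qpos"].round(2))
for n in("side","top"):
    c=optics.camera(n);P=cloud(c)
    for q in "rasp rasp_tip chisel tin_rim".split(): print(q,[(np.round(d["at"],3).tolist(),round(d["p"],2)) for d in place_of(q,c)[:1]])
save(c,"top12")
E
```

```text
[0.47361835 0.38762501 0.10506931] [[-0.892, 0.451, -0.018], [0.451, 0.893, -0.006], [0.013, -0.014, -1.0]] 0.034059908819042264 [ 0.59  0.29  1.39  0.01  1.48 -0.51]
rasp [([0.461, 0.398, 0.001], 0.89)]
rasp_tip [([0.579, 0.337, 0.022], 0.67)]
chisel [([0.486, -0.441, -0.006], 0.7)]
tin_rim [([0.59, -0.041, 0.057], 0.62)]
rasp [([0.465, 0.4, 0.006], 0.84)]
rasp_tip [([0.58, 0.336, 0.02], 0.94)]
chisel [([0.487, -0.445, 0.004], 0.77)]
tin_rim [([0.589, -0.036, 0.06], 0.59)]
```

```bash
python3 - <<'E'
from h import *
B=R(62.4); g=(.4840,.3865)
e=plan([((*g,.07),B,-.2,2),((*g,.011),B,-.2,3),((*g,.011),B,-1,3)],1)
E
```

```text
[{"dp":[-0.025,0.01,0.085],"rot":[-0.01,-0.01,0.005],"fingers":-0.2},{"dp":[-0.02,0.01,0.09],"rot":[-0.005,-0.005,0.005],"fingers":-0.2},{"dp":[0,0,0.1],"rot":[0,0,0],"fingers":-0.2},{"dp":[0,0,0.095],"rot":[0,0,0],"fingers":-0.2},{"dp":[0,0,0.1],"rot":[0,0,0],"fingers":-0.2},{"dp":[0,0,0],"rot":[0,0,0],"fingers":-1},{"dp":[0,0,0],"rot":[0,0,0],"fingers":-1},{"dp":[0,0,0],"rot":[0,0,0],"fingers":-1}]
```

Emit:
{"op": "step_arm", "data": {"series": [{"dp": [-0.025, 0.01, 0.085], "rot": [-0.01, -0.01, 0.005], "fingers": -0.2}, {"dp": [-0.02, 0.01, 0.09], "rot": [-0.005, -0.005, 0.005], "fingers": -0.2}, {"dp": [0, 0, 0.1], "rot": [0, 0, 0], "fingers": -0.2}, {"dp": [0, 0, 0.095], "rot": [0, 0, 0], "fingers": -0.2}, {"dp": [0, 0, 0.04], "rot": [0, 0, 0], "fingers": -0.2}, {"dp": [0, 0, 0], "rot": [0, 0, 0], "fingers": -0.2}, {"dp": [0, 0, 0], "rot": [0, 0, 0], "fingers": -0.2}, {"dp": [0, 0, 0], "rot": [0, 0, 0], "fingers": -0.2}]}}

```text
time_s: 61.0
eef_pos: [0.4844, 0.387, 0.0239]
tool_rot: [[-0.887, 0.463, -0.0], [0.463, 0.887, -0.0], [0.0, -0.0, -1.0]]
contact_force: [-0.4, -0.5, 0.3]
width: 0.0344
finger_force: 0.0
```

No contact force, fingers straddle the handle. Finish the grasp.

Emit:
{"op": "step_arm", "data": {"series": [{"dp": [0, 0, 0.03], "rot": [0, 0, 0], "fingers": -0.2}, {"dp": [0, 0, 0.03], "rot": [0, 0, 0], "fingers": -0.2}, {"dp": [0, 0, 0], "rot": [0, 0, 0], "fingers": -1}, {"dp": [0, 0, 0], "rot": [0, 0, 0], "fingers": -1}, {"dp": [0, 0, 0], "rot": [0, 0, 0], "fingers": -1}, {"dp": [0, 0, 0], "rot": [0, 0, 0], "fingers": -1}, {"dp": [0, 0, 0], "rot": [0, 0, 0], "fingers": -1}, {"dp": [0, 0, 0], "rot": [0, 0, 0], "fingers": -1}]}}

```text
time_s: 62.0
eef_pos: [0.4838, 0.3866, 0.0108]
tool_rot: [[-0.887, 0.463, -0.002], [0.463, 0.887, -0.001], [0.001, -0.002, -1.0]]
contact_force: [0.1, 0.1, -1.5]
width: 0.0229
finger_force: 60.2
```

```bash
python3 - <<'E'
from h import *
s=r.get_state(); p=np.array(s["eef_pos"]);A=np.array(s["tool_rot"]);print(p,s["width"],s["finger_force"],s["contact_force"])
# origin offset in tcp frame: tool x points to butt; origin ~ +x by d
for o in ([.4605,.399,.005],): o=A.T@(np.array(o)-p); print("o",o)
o=np.array([o[0],0,p[2]-.005])
F=R(87.6); L=np.array([.4747,.3545,.005])-F@o; print(L)
plan([(p+[0,0,.03],A,-1,3),((L[0],L[1],.045),F,-1,5)],1)
E
```

```text
[0.48376863 0.38660644 0.01081068] 0.022928675892404073 60.180931091308594 [ 0.10604572  0.06686932 -1.51349799]
o [0.02635674 0.00023271 0.00583624]
[0.50103362 0.35339629 0.01081068]
[{"dp":[0,0,-0.05],"rot":[0,0,0],"fingers":-1},{"dp":[0,0,-0.05],"rot":[0,0,0],"fingers":-1},{"dp":[0,0,-0.05],"rot":[0,0,0],"fingers":-1},{"dp":[-0.03,-0.02,-0.005],"rot":[0,0,-0.11],"fingers":-1},{"dp":[-0.03,-0.025,-0.005],"rot":[0,0,-0.115],"fingers":-1},{"dp":[-0.025,-0.025,-0.005],"rot":[0,0,-0.11],"fingers":-1},{"dp":[-0.025,-0.03,0],"rot":[0,0,-0.11],"fingers":-1},{"dp":[-0.02,-0.03,-0.005],"rot":[0,0,-0.115],"fingers":-1}]
```

Emit:
{"op": "step_arm", "data": {"series": [{"dp": [0, 0, -0.05], "rot": [0, 0, 0], "fingers": -1}, {"dp": [0, 0, -0.05], "rot": [0, 0, 0], "fingers": -1}, {"dp": [0, 0, -0.05], "rot": [0, 0, 0], "fingers": -1}, {"dp": [-0.03, -0.02, -0.005], "rot": [0, 0, -0.11], "fingers": -1}, {"dp": [-0.03, -0.025, -0.005], "rot": [0, 0, -0.115], "fingers": -1}, {"dp": [-0.025, -0.025, -0.005], "rot": [0, 0, -0.11], "fingers": -1}, {"dp": [-0.025, -0.03, 0], "rot": [0, 0, -0.11], "fingers": -1}, {"dp": [-0.02, -0.03, -0.005], "rot": [0, 0, -0.115], "fingers": -1}]}}

```text
time_s: 63.0
eef_pos: [0.5013, 0.3536, 0.0457]
tool_rot: [[-0.999, 0.038, -0.001], [0.038, 0.999, -0.001], [0.001, -0.001, -1.0]]
contact_force: [-0.2, -0.6, -1.4]
width: 0.023
finger_force: 60.2
```

```bash
python3 - <<'E'
from h import *
s=r.get_state(); p=np.array(s["eef_pos"]);A=np.array(s["tool_rot"]);print(p)
for n in("side","top"):
    c=optics.camera(n)
    for q in "rasp rasp_tip".split(): print(q,[(np.round(d["at"],3).tolist(),round(d["p"],2)) for d in place_of(q,c)[:1]])
F=R(87.6); L=np.array([.501,.3536,.0102])
plan([((L[0],L[1],.025),F,-1,2),(L,F,-1,4),(L,F,-1,2)],1)
E
```

```text
[0.50131238 0.35359391 0.04568608]
rasp [([0.477, 0.355, 0.036], 0.84)]
rasp_tip [([0.61, 0.353, 0.059], 0.84)]
rasp [([0.478, 0.356, 0.042], 0.66)]
rasp_tip [([0.614, 0.354, 0.054], 0.97)]
[{"dp":[0,0,0.05],"rot":[0,0,0],"fingers":-1},{"dp":[0,0,0.05],"rot":[0,0,0],"fingers":-1},{"dp":[0,0,0.02],"rot":[0,0,0],"fingers":-1},{"dp":[0,0,0.015],"rot":[0,0,0],"fingers":-1},{"dp":[0,0,0.02],"rot":[0,0,0],"fingers":-1},{"dp":[0,0,0.02],"rot":[0,0,0],"fingers":-1},{"dp":[0,0,0],"rot":[0,0,0],"fingers":-1},{"dp":[0,0,0],"rot":[0,0,0],"fingers":-1}]
```

Emit:
{"op": "step_arm", "data": {"series": [{"dp": [0.01, 0, 0.05], "rot": [0, 0, 0], "fingers": -1}, {"dp": [0, 0, 0.05], "rot": [0, 0, 0], "fingers": -1}, {"dp": [0, 0, 0.02], "rot": [0, 0, 0], "fingers": -1}, {"dp": [0, 0, 0.02], "rot": [0, 0, 0], "fingers": -1}, {"dp": [0, 0, 0.02], "rot": [0, 0, 0], "fingers": -1}, {"dp": [0, 0, 0.02], "rot": [0, 0, 0], "fingers": -1}, {"dp": [0, 0, 0], "rot": [0, 0, 0], "fingers": -1}, {"dp": [0, 0, 0], "rot": [0, 0, 0], "fingers": -1}]}}

```text
time_s: 64.3
eef_pos: [0.4992, 0.3539, 0.0095]
tool_rot: [[-0.999, 0.041, -0.001], [0.041, 0.999, -0.001], [0.001, -0.001, -1.0]]
contact_force: [-0.1, -1.4, 2.7]
width: 0.0224
finger_force: 60.7
```

Emit:
{"op": "step_arm", "data": {"series": [{"dp": [0, 0, 0], "rot": [0, 0, 0], "fingers": 0}, {"dp": [0, 0, 0], "rot": [0, 0, 0], "fingers": 0}, {"dp": [0, 0, 0], "rot": [0, 0, 0], "fingers": 0}, {"dp": [0, 0, -0.15], "rot": [0, 0, 0], "fingers": 0}, {"dp": [0, 0, -0.25], "rot": [0, 0, 0], "fingers": 0}, {"dp": [0, 0.0, -0.25], "rot": [0, 0, 0], "fingers": 0}, {"dp": [0.1, -0.2, -0.1], "rot": [0, 0, 0], "fingers": 0}, {"dp": [0.1, -0.25, 0], "rot": [0, 0, 0], "fingers": 0}]}}

```text
time_s: 65.3
eef_pos: [0.4566, 0.2659, 0.162]
tool_rot: [[-0.999, 0.039, 0.004], [0.039, 0.999, 0.001], [-0.004, 0.001, -1.0]]
contact_force: [0.3, -0.5, -0.1]
width: 0.0428
finger_force: 0.0
```

```bash
python3 - <<'E'
from h import *
s=r.get_state(); p=np.array(s["eef_pos"]);A=np.array(s["tool_rot"]);print(p,s["time_s"])
for n in("side","top"):
    c=optics.camera(n)
    for q in "rasp rasp_tip chisel chisel_tip tin_rim lane0".split(): print(q,[(np.round(d["at"],3).tolist(),round(d["p"],2)) for d in place_of(q,c)[:1 if q!="lane0" else 3]])
e=plan([((.43,.1,.24),R(87.6),.4),((.44,-.1,.22),R(3),.4,9),((.4865,-.441,.10),R(-86.6),.4,9)],1)
E
```

```text
[0.45655693 0.26587677 0.16202132] 65.3
rasp [([0.476, 0.355, 0.002], 0.59)]
rasp_tip [([0.608, 0.353, 0.02], 0.68)]
chisel [([0.485, -0.439, -0.001], 0.92)]
chisel_tip [([0.62, -0.438, 0.014], 0.86)]
tin_rim []
lane0 [([0.473, 0.357, 0.005], 0.82), ([0.471, 0.191, 0.007], 0.66), ([0.47, 0.269, 0.001], 0.61)]
rasp []
rasp_tip [([0.613, 0.356, 0.019], 0.6)]
chisel [([0.484, -0.442, 0.002], 0.97)]
chisel_tip [([0.617, -0.437, 0.011], 0.73)]
tin_rim [([0.585, -0.04, 0.06], 0.87)]
lane0 [([0.468, 0.19, 0.004], 0.82), ([0.471, 0.277, 0.008], 0.7), ([0.519, 0.267, 0.0], 0.61)]
[{"dp":[0.025,-0.21,-0.1],"rot":[0,0,0],"fingers":0.4},{"dp":[0.02,-0.21,-0.1],"rot":[0,0,0],"fingers":0.4},{"dp":[0.025,-0.205,-0.105],"rot":[0,0,0],"fingers":0.4},{"dp":[0.025,-0.21,-0.1],"rot":[0,0,0],"fingers":0.4},{"dp":[-0.01,-0.11,0.01],"rot":[0,0,0.21],"fingers":0.4},{"dp":[-0.03,-0.11,0.015],"rot":[0,0,0.21],"fingers":0.4},{"dp":[-0.045,-0.1,0.01],"rot":[0,0,0.205],"fingers":0.4},{"dp":[-0.06,-0.095,0.01],"rot":[0,0,0.21],"fingers":0.4}]
[{"dp":[-0.075,-0.08,0.01],"rot":[0,0,0.21],"fingers":0.4},{"dp":[-0.09,-0.07,0.015],"rot":[0,0,0.21],"fingers":0.4},{"dp":[-0.095,-0.05,0.01],"rot":[0,0,0.21],"fingers":0.4},{"dp":[-0.105,-0.035,0.01],"rot":[-0.005,0,0.205],"fingers":0.4},{"dp":[-0.11,-0.02,0.01],"rot":[0,0,0.21],"fingers":0.4},{"dp":[-0.17,0.015,0.06],"rot":[0,0,0.2],"fingers":0.4},{"dp":[-0.17,0.04,0.06],"rot":[0,0,0.2],"fingers":0.4},{"dp":[-0.16,0.065,0.06],"rot":[0,0,0.2],"fingers":0.4}]
[{"dp":[-0.145,0.09,0.06],"rot":[0,0,0.195],"fingers":0.4},{"dp":[-0.13,0.115,0.06],"rot":[0,0,0.2],"fingers":0.4},{"dp":[-0.115,0.13,0.06],"rot":[0,0,0.2],"fingers":0.4},{"dp":[-0.09,0.145,0.06],"rot":[0,0,0.2],"fingers":0.4},{"dp":[-0.065,0.16,0.06],"rot":[0,0,0.2],"fingers":0.4},{"dp":[-0.04,0.165,0.06],"rot":[0,0,0.2],"fingers":0.4},{"dp":[-0.015,0.17,0.06],"rot":[0,0,0.2],"fingers":0.4},{"dp":[0,0,0],"rot":[0,0,0],"fingers":0.4}]
```

Emit:
{"op": "step_arm", "data": {"series": [{"dp": [0.025, -0.21, -0.1], "rot": [0, 0, 0], "fingers": 0.4}, {"dp": [0.02, -0.21, -0.1], "rot": [0, 0, 0], "fingers": 0.4}, {"dp": [0.025, -0.205, -0.105], "rot": [0, 0, 0], "fingers": 0.4}, {"dp": [0.025, -0.21, -0.1], "rot": [0, 0, 0], "fingers": 0.4}, {"dp": [-0.01, -0.11, 0.01], "rot": [0, 0, 0.21], "fingers": 0.4}, {"dp": [-0.03, -0.11, 0.015], "rot": [0, 0, 0.21], "fingers": 0.4}, {"dp": [-0.045, -0.1, 0.01], "rot": [0, 0, 0.205], "fingers": 0.4}, {"dp": [-0.06, -0.095, 0.01], "rot": [0, 0, 0.21], "fingers": 0.4}]}}

```text
time_s: 67.0
eef_pos: [0.4341, 0.0098, 0.2313]
tool_rot: [[-0.763, 0.646, -0.001], [0.646, 0.763, -0.001], [0.0, -0.002, -1.0]]
contact_force: [-0.7, 0.5, 0.1]
width: 0.0596
finger_force: 0.0
```

Emit:
{"op": "step_arm", "data": {"series": [{"dp": [-0.075, -0.08, 0.01], "rot": [0, 0, 0.21], "fingers": 0.4}, {"dp": [-0.09, -0.07, 0.015], "rot": [0, 0, 0.21], "fingers": 0.4}, {"dp": [-0.095, -0.05, 0.01], "rot": [0, 0, 0.21], "fingers": 0.4}, {"dp": [-0.105, -0.035, 0.01], "rot": [0, 0, 0.205], "fingers": 0.4}, {"dp": [-0.11, -0.02, 0.01], "rot": [0, 0, 0.21], "fingers": 0.4}, {"dp": [-0.17, 0.015, 0.06], "rot": [0, 0, 0.2], "fingers": 0.4}, {"dp": [-0.17, 0.04, 0.06], "rot": [0, 0, 0.2], "fingers": 0.4}, {"dp": [-0.16, 0.065, 0.06], "rot": [0, 0, 0.2], "fingers": 0.4}]}}

```text
time_s: 68.0
eef_pos: [0.4534, -0.2039, 0.1842]
tool_rot: [[0.411, 0.912, -0.001], [0.912, -0.411, -0.001], [-0.002, -0.001, -1.0]]
contact_force: [0.1, 0.5, -0.2]
width: 0.06
finger_force: 0.0
```

Emit:
{"op": "step_arm", "data": {"series": [{"dp": [-0.145, 0.09, 0.06], "rot": [0, 0, 0.195], "fingers": 0.4}, {"dp": [-0.13, 0.115, 0.06], "rot": [0, 0, 0.2], "fingers": 0.4}, {"dp": [-0.115, 0.13, 0.06], "rot": [0, 0, 0.2], "fingers": 0.4}, {"dp": [-0.09, 0.145, 0.06], "rot": [0, 0, 0.2], "fingers": 0.4}, {"dp": [-0.065, 0.16, 0.06], "rot": [0, 0, 0.2], "fingers": 0.4}, {"dp": [-0.04, 0.165, 0.06], "rot": [0, 0, 0.2], "fingers": 0.4}, {"dp": [-0.015, 0.17, 0.06], "rot": [0, 0, 0.2], "fingers": 0.4}, {"dp": [0, 0, 0], "rot": [0, 0, 0], "fingers": 0.4}]}}

```text
time_s: 69.0
eef_pos: [0.4843, -0.4426, 0.0983]
tool_rot: [[0.998, 0.055, -0.004], [0.055, -0.998, 0.001], [-0.004, -0.001, -1.0]]
contact_force: [-0.1, 0.6, -0.0]
width: 0.0601
finger_force: 0.0
```

```bash
python3 - <<'E'
from h import *
for n in("side","top"):
    c=optics.camera(n)
    for q in "rasp rasp_tip chisel chisel_tip tin_rim".split(): print(q,[(np.round(d["at"],3).tolist(),round(d["p"],2)) for d in place_of(q,c)[:1]])
s=r.get_state();print(s["eef_pos"],s["tool_rot"].round(3).tolist())
x=(.487,-.4415);B=R(-86.7)
plan([((*x,.05),B,.4,2),((*x,.004),B,.4,2),((*x,.004),B,-1,4)],1)
E
```

```text
rasp [([0.473, 0.356, 0.004], 0.43)]
rasp_tip []
chisel [([0.487, -0.44, -0.004], 0.74)]
chisel_tip [([0.619, -0.438, 0.014], 0.9)]
tin_rim [([0.589, -0.037, 0.06], 0.77)]
rasp [([0.477, 0.356, 0.007], 0.84)]
rasp_tip [([0.614, 0.355, 0.02], 0.81)]
chisel [([0.488, -0.441, 0.001], 0.68)]
chisel_tip [([0.618, -0.437, 0.013], 0.59)]
tin_rim [([0.587, -0.037, 0.063], 0.86)]
[ 0.48536145 -0.4408286   0.10102739] [[0.998, 0.057, -0.001], [0.057, -0.998, -0.001], [-0.002, 0.001, -1.0]]
[{"dp":[0.005,0,0.13],"rot":[0,0,0],"fingers":0.4},{"dp":[0.005,0.005,0.125],"rot":[0,0,0],"fingers":0.4},{"dp":[0,0,0.115],"rot":[0,0,0],"fingers":0.4},{"dp":[0,0,0.115],"rot":[0,0,0],"fingers":0.4},{"dp":[0,0,0],"rot":[0,0,0],"fingers":-1},{"dp":[0,0,0],"rot":[0,0,0],"fingers":-1},{"dp":[0,0,0],"rot":[0,0,0],"fingers":-1},{"dp":[0,0,0],"rot":[0,0,0],"fingers":-1}]
```

Emit:
{"op": "step_arm", "data": {"series": [{"dp": [0.005, 0, 0.13], "rot": [0, 0, 0], "fingers": 0.4}, {"dp": [0.005, 0.005, 0.125], "rot": [0, 0, 0], "fingers": 0.4}, {"dp": [0, 0, 0.115], "rot": [0, 0, 0], "fingers": 0.4}, {"dp": [0, 0, 0.115], "rot": [0, 0, 0], "fingers": 0.4}, {"dp": [0, 0, 0], "rot": [0, 0, 0], "fingers": -1}, {"dp": [0, 0, 0], "rot": [0, 0, 0], "fingers": -1}, {"dp": [0, 0, 0], "rot": [0, 0, 0], "fingers": -1}, {"dp": [0, 0, 0], "rot": [0, 0, 0], "fingers": -1}]}}

```text
time_s: 70.6
eef_pos: [0.4876, -0.4426, 0.005]
tool_rot: [[0.998, 0.057, -0.0], [0.057, -0.998, -0.003], [-0.0, 0.003, -1.0]]
contact_force: [-0.1, -0.8, 1.1]
width: 0.023
finger_force: 62.9
```

```bash
python3 - <<'E'
from h import *
s=r.get_state();p=np.array(s["eef_pos"]);print(p,s["width"],s["finger_force"],s["contact_force"])
B=np.array(s["tool_rot"]); o=B.T@(np.array([.487,-.441,0])-p); print("o",o)
C=R(-90,0,-35); t=np.array([.597,-.038,.036])-C@(o+[.130,0,-.014]); print(t)
plan([(p+[0,0,.12],B,-1),(t+np.array([-.04,0,.10]),C,-1),(t+np.array([-.04,0,.10]),C,-1,2)],1)
E
```

```text
[ 0.48762463 -0.44260547  0.00496083] 0.022990131139415282 62.94759392738342 [-0.12892722 -0.81965145  1.05210933]
o [-0.00052969 -0.00165157  0.00495674]
[ 0.48575713 -0.03965157  0.10285331]
[{"dp":[0,0,-0.2],"rot":[0,0,0],"fingers":-1},{"dp":[0,0,-0.2],"rot":[0,0,0],"fingers":-1},{"dp":[0,0,-0.2],"rot":[0,0,0],"fingers":-1},{"dp":[-0.01,-0.255,-0.05],"rot":[0.005,-0.095,0.01],"fingers":-1},{"dp":[-0.02,-0.25,-0.045],"rot":[0,-0.1,0.005],"fingers":-1},{"dp":[-0.02,-0.255,-0.045],"rot":[0.005,-0.095,0.01],"fingers":-1},{"dp":[-0.03,-0.25,-0.045],"rot":[0.005,-0.1,0.01],"fingers":-1},{"dp":[-0.03,-0.255,-0.04],"rot":[0,-0.095,0.01],"fingers":-1}]
[{"dp":[-0.04,-0.25,-0.035],"rot":[0.005,-0.1,0.005],"fingers":-1},{"dp":[-0.04,-0.25,-0.035],"rot":[0,-0.095,0.01],"fingers":-1},{"dp":[-0.045,-0.255,-0.03],"rot":[0.005,-0.095,0.01],"fingers":-1},{"dp":[0,0,0],"rot":[0,0,0],"fingers":-1},{"dp":[0,0,0],"rot":[0,0,0],"fingers":-1},{"dp":[0,0,0],"rot":[0,0,0],"fingers":-1},{"dp":[0,0,0],"rot":[0,0,0],"fingers":-1},{"dp":[0,0,0],"rot":[0,0,0],"fingers":-1}]
```

Emit:
{"op": "step_arm", "data": {"series": [{"dp": [0, 0, -0.2], "rot": [0, 0, 0], "fingers": -1}, {"dp": [0, 0, -0.2], "rot": [0, 0, 0], "fingers": -1}, {"dp": [0, 0, -0.2], "rot": [0, 0, 0], "fingers": -1}, {"dp": [-0.01, -0.255, -0.05], "rot": [0.005, -0.095, 0.01], "fingers": -1}, {"dp": [-0.02, -0.25, -0.045], "rot": [0, -0.1, 0.005], "fingers": -1}, {"dp": [-0.02, -0.255, -0.045], "rot": [0.005, -0.095, 0.01], "fingers": -1}, {"dp": [-0.03, -0.25, -0.045], "rot": [0.005, -0.1, 0.01], "fingers": -1}, {"dp": [-0.03, -0.255, -0.04], "rot": [0, -0.095, 0.01], "fingers": -1}]}}

```text
time_s: 71.6
eef_pos: [0.4615, -0.1885, 0.1737]
tool_rot: [[0.927, 0.02, -0.374], [0.02, -1.0, -0.005], [-0.374, -0.003, -0.927]]
contact_force: [0.5, 0.1, -1.7]
width: 0.023
finger_force: 62.7
```

Emit:
{"op": "step_arm", "data": {"series": [{"dp": [-0.04, -0.25, -0.035], "rot": [0.005, -0.1, 0.005], "fingers": -1}, {"dp": [-0.04, -0.25, -0.035], "rot": [0, -0.095, 0.01], "fingers": -1}, {"dp": [-0.045, -0.255, -0.03], "rot": [0.005, -0.095, 0.01], "fingers": -1}, {"dp": [0, 0, 0], "rot": [0, 0, 0], "fingers": -1}, {"dp": [0, 0, 0], "rot": [0, 0, 0], "fingers": -1}, {"dp": [0, 0, 0], "rot": [0, 0, 0], "fingers": -1}, {"dp": [0, 0, 0], "rot": [0, 0, 0], "fingers": -1}, {"dp": [0, 0, 0], "rot": [0, 0, 0], "fingers": -1}]}}

```text
time_s: 72.6
eef_pos: [0.4456, -0.0399, 0.2024]
tool_rot: [[0.819, -0.001, -0.573], [-0.001, -1.0, 0.001], [-0.573, -0.001, -0.819]]
contact_force: [0.2, -0.1, -1.5]
width: 0.0225
finger_force: 62.8
```

```bash
python3 - <<'E'
from h import *
s=r.get_state();p=np.array(s["eef_pos"]);B=np.array(s["tool_rot"]);o=np.array([-.0005,-.0005,.0050])
print(p,"tip est",p+B@(o+[.130,0,-.014]))
for n in("side","top"):
    c=optics.camera(n)
    for q in "chisel chisel_tip tin_rim rasp rasp_tip".split(): print(q,[(np.round(d["at"],3).tolist(),round(d["p"],2)) for d in place_of(q,c)[:1]])
C=R(-90,0,-35); t=np.array([.597,-.038,.036])-C@(o+[.130,0,-.014])
plan([(t+[0,0,.05],C,-1),(t,C,-1,3)],1)
E
```

```text
[ 0.4456499  -0.03991652  0.20244556] tip est [ 0.5569199  -0.03952843  0.13558498]
chisel [([0.442, -0.036, 0.195], 0.93)]
chisel_tip [([0.562, -0.042, 0.133], 0.62)]
tin_rim [([0.591, -0.038, 0.058], 0.55)]
rasp [([0.472, 0.356, 0.002], 0.53)]
rasp_tip []
chisel [([0.475, 0.354, 0.002], 0.63)]
chisel_tip []
tin_rim []
rasp [([0.475, 0.355, 0.007], 0.78)]
rasp_tip [([0.609, 0.354, 0.02], 0.79)]
[{"dp":[0.155,0,0.045],"rot":[0,0,0],"fingers":-1},{"dp":[0.15,-0.005,0.045],"rot":[0,0,0],"fingers":-1},{"dp":[0.05,0,0.07],"rot":[0,0,0],"fingers":-1},{"dp":[0.045,0,0.065],"rot":[0,0,0],"fingers":-1},{"dp":[0.05,0,0.07],"rot":[0,0,0],"fingers":-1},{"dp":[0,0,0],"rot":[0,0,0],"fingers":-1},{"dp":[0,0,0],"rot":[0,0,0],"fingers":-1},{"dp":[0,0,0],"rot":[0,0,0],"fingers":-1}]
```

Emit:
{"op": "step_arm", "data": {"series": [{"dp": [0.155, 0, 0.045], "rot": [0, 0, 0], "fingers": -1}, {"dp": [0.15, -0.005, 0.045], "rot": [0, 0, 0], "fingers": -1}, {"dp": [0.05, 0, 0.07], "rot": [0, 0, 0], "fingers": -1}, {"dp": [0.045, 0, 0.065], "rot": [0, 0, 0], "fingers": -1}, {"dp": [0.05, 0, 0.07], "rot": [0, 0, 0], "fingers": -1}, {"dp": [0, 0, 0], "rot": [0, 0, 0], "fingers": -1}, {"dp": [0, 0, 0], "rot": [0, 0, 0], "fingers": -1}, {"dp": [0, 0, 0], "rot": [0, 0, 0], "fingers": -1}]}}

```text
time_s: 74.2
eef_pos: [0.4861, -0.0383, 0.1034]
tool_rot: [[0.82, -0.0, -0.572], [0.0, -1.0, 0.0], [-0.572, -0.001, -0.82]]
contact_force: [0.1, 0.4, -1.1]
width: 0.0226
finger_force: 62.8
```

```bash
python3 - <<'E'
from h import *
s=r.get_state();p=np.array(s["eef_pos"]);B=np.array(s["tool_rot"]);o=np.array([-.0005,-.0005,.0050])
print("tip est",p+B@(o+[.130,0,-.014]),s["contact_force"],s["width"])
c=optics.camera("side")
for q in "chisel_tip tin_rim tin".split(): print(q,[(np.round(d["at"],3).tolist(),round(d["p"],2)) for d in place_of(q,c)[:1]])
F=R(-92.4); L=np.array([.4712,.2710,.005])-F@o; print(L)
plan([(p+[0,0,.06],B,-1),(p+[-.04,.02,.12],B,-1),((L[0]-.01,.15,.20),F,-1),((L[0],L[1],.12),F,-1)],1)
E
```

```text
tip est [ 0.5974808  -0.03776746  0.03673421] [ 0.13696275  0.37750658 -1.05835874] 0.022572003313095244
chisel_tip [([0.601, -0.042, 0.035], 0.6)]
tin_rim [([0.588, -0.04, 0.06], 0.67)]
tin [([0.585, -0.033, -0.002], 0.87)]
[0.47167862 0.2704795  0.01      ]
[{"dp":[-0.085,0,-0.125],"rot":[0,0,0],"fingers":-1},{"dp":[-0.085,0,-0.125],"rot":[0,0,0],"fingers":-1},{"dp":[-0.17,-0.05,-0.065],"rot":[0,0,0],"fingers":-1},{"dp":[-0.17,-0.05,-0.065],"rot":[0,0,0],"fingers":-1},{"dp":[0.035,-0.21,0.015],"rot":[0.005,0.195,0.015],"fingers":-1},{"dp":[0.025,-0.21,0.015],"rot":[0.005,0.195,0.01],"fingers":-1},{"dp":[0.025,-0.21,0.025],"rot":[0,0.19,0.015],"fingers":-1},{"dp":[0.015,-0.215,0.025],"rot":[0.005,0.195,0.01],"fingers":-1}]
[{"dp":[0.01,-0.2,0.135],"rot":[0,0,0],"fingers":-1},{"dp":[0.01,-0.2,0.135],"rot":[0,0,0],"fingers":-1},{"dp":[0.01,-0.2,0.13],"rot":[0,0,0],"fingers":-1},{"dp":[0,0,0],"rot":[0,0,0],"fingers":-1},{"dp":[0,0,0],"rot":[0,0,0],"fingers":-1},{"dp":[0,0,0],"rot":[0,0,0],"fingers":-1},{"dp":[0,0,0],"rot":[0,0,0],"fingers":-1},{"dp":[0,0,0],"rot":[0,0,0],"fingers":-1}]
```

Dipped about 23 mm. Out and over to lane 1.

Emit:
{"op": "step_arm", "data": {"series": [{"dp": [-0.085, 0, -0.125], "rot": [0, 0, 0], "fingers": -1}, {"dp": [-0.085, 0, -0.125], "rot": [0, 0, 0], "fingers": -1}, {"dp": [-0.17, -0.05, -0.065], "rot": [0, 0, 0], "fingers": -1}, {"dp": [-0.17, -0.05, -0.065], "rot": [0, 0, 0], "fingers": -1}, {"dp": [0.035, -0.21, 0.015], "rot": [0.005, 0.195, 0.015], "fingers": -1}, {"dp": [0.025, -0.21, 0.015], "rot": [0.005, 0.195, 0.01], "fingers": -1}, {"dp": [0.025, -0.21, 0.025], "rot": [0, 0.19, 0.015], "fingers": -1}, {"dp": [0.015, -0.215, 0.025], "rot": [0.005, 0.195, 0.01], "fingers": -1}]}}

```text
time_s: 75.4
eef_pos: [0.4612, 0.1516, 0.2007]
tool_rot: [[0.999, -0.042, 0.004], [-0.042, -0.999, 0.0], [0.004, -0.001, -1.0]]
contact_force: [-0.5, 0.2, -1.3]
width: 0.0231
finger_force: 62.7
```

Emit:
{"op": "step_arm", "data": {"series": [{"dp": [0.01, -0.2, 0.135], "rot": [0, 0, 0], "fingers": -1}, {"dp": [0.01, -0.2, 0.135], "rot": [0, 0, 0], "fingers": -1}, {"dp": [0.01, -0.2, 0.13], "rot": [0, 0, 0], "fingers": -1}, {"dp": [0, 0, 0], "rot": [0, 0, 0], "fingers": -1}, {"dp": [0, 0, 0], "rot": [0, 0, 0], "fingers": -1}, {"dp": [0, 0, 0], "rot": [0, 0, 0], "fingers": -1}, {"dp": [0, 0, 0], "rot": [0, 0, 0], "fingers": -1}, {"dp": [0, 0, 0], "rot": [0, 0, 0], "fingers": -1}]}}

```text
time_s: 76.4
eef_pos: [0.4721, 0.2696, 0.1205]
tool_rot: [[0.999, -0.042, -0.001], [-0.042, -0.999, -0.0], [-0.001, 0.0, -1.0]]
contact_force: [-0.4, -0.2, -1.4]
width: 0.0227
finger_force: 62.7
```

```bash
python3 - <<'E'
from h import *
s=r.get_state();p=np.array(s["eef_pos"]);B=np.array(s["tool_rot"]);o=np.array([-.0005,-.0005,.0050])
print(p,"est origin",p+B@o,B[:,0].round(3))
for n in("side","top"):
    c=optics.camera(n)
    for q in "chisel chisel_tip rasp rasp_tip lane1".split(): print(q,[(np.round(d["at"],3).tolist(),round(d["p"],2)) for d in place_of(q,c)[:1 if q!="lane1" else 3]])
F=R(-92.4); L=np.array([.4712,.2710,.0045])-F@o
plan([(L+[0,0,.03],F,-1,3),(L,F,-1,4),(L,F,-1,1)],1)
E
```

```text
[0.47214989 0.26960236 0.12052551] est origin [0.47166632 0.27012258 0.11552596] [ 0.999 -0.042 -0.001]
chisel [([0.47, 0.27, 0.113], 0.89)]
chisel_tip [([0.605, 0.261, 0.127], 0.86)]
rasp [([0.475, 0.355, 0.002], 0.82)]
rasp_tip [([0.609, 0.352, 0.021], 0.66)]
lane1 [([0.468, 0.273, 0.004], 0.96), ([0.47, 0.19, 0.003], 0.92), ([0.477, 0.358, 0.005], 0.62)]
chisel [([0.47, 0.268, 0.118], 0.93)]
chisel_tip [([0.606, 0.261, 0.127], 0.94)]
rasp []
rasp_tip [([0.612, 0.356, 0.02], 0.68)]
lane1 [([0.468, 0.188, 0.008], 0.97), ([0.47, 0.275, 0.006], 0.88), ([0.475, 0.356, 0.002], 0.69)]
[{"dp":[0,0,0.135],"rot":[0,0,0],"fingers":-1},{"dp":[0,0,0.135],"rot":[0,0,0],"fingers":-1},{"dp":[0,0,0.13],"rot":[0,0.005,0],"fingers":-1},{"dp":[0,0,0.04],"rot":[0,0,0],"fingers":-1},{"dp":[0,0,0.035],"rot":[0,0,0],"fingers":-1},{"dp":[0,0,0.04],"rot":[0,0,0],"fingers":-1},{"dp":[0,0,0.035],"rot":[0,0,0],"fingers":-1},{"dp":[0,0,0],"rot":[0,0,0],"fingers":-1}]
```

Emit:
{"op": "step_arm", "data": {"series": [{"dp": [0, -0.015, 0.135], "rot": [0, 0, 0], "fingers": -1}, {"dp": [0, 0, 0.135], "rot": [0, 0, 0], "fingers": -1}, {"dp": [0, 0, 0.13], "rot": [0, 0, 0], "fingers": -1}, {"dp": [0, 0, 0.04], "rot": [0, 0, 0], "fingers": -1}, {"dp": [0, 0, 0.035], "rot": [0, 0, 0], "fingers": -1}, {"dp": [0, 0, 0.04], "rot": [0, 0, 0], "fingers": -1}, {"dp": [0, 0, 0.035], "rot": [0, 0, 0], "fingers": -1}, {"dp": [0, 0, 0], "rot": [0, 0, 0], "fingers": -1}]}}

```text
time_s: 78.0
eef_pos: [0.4721, 0.2732, 0.0102]
tool_rot: [[0.999, -0.041, -0.001], [-0.041, -0.999, -0.0], [-0.001, 0.0, -1.0]]
contact_force: [0.1, -0.2, -1.3]
width: 0.0233
finger_force: 62.8
```

Emit:
{"op": "step_arm", "data": {"series": [{"dp": [0, 0, 0.005], "rot": [0, 0, 0], "fingers": -1}, {"dp": [0, 0, 0], "rot": [0, 0, 0], "fingers": -1}, {"dp": [0, 0, 0], "rot": [0, 0, 0], "fingers": 0}, {"dp": [0, 0, 0], "rot": [0, 0, 0], "fingers": 0}, {"dp": [0, 0, 0], "rot": [0, 0, 0], "fingers": 0}, {"dp": [0, 0, -0.15], "rot": [0, 0, 0], "fingers": 0}, {"dp": [0, 0, -0.25], "rot": [0, 0, 0], "fingers": 0}, {"dp": [0, 0, -0.25], "rot": [0, 0, 0], "fingers": 0}]}}

```text
time_s: 79.0
eef_pos: [0.4716, 0.2729, 0.1396]
tool_rot: [[0.999, -0.041, -0.003], [-0.041, -0.999, -0.001], [-0.003, 0.001, -1.0]]
contact_force: [0.4, 0.5, 0.3]
width: 0.0426
finger_force: 0.0
```

Emit:
{"op": "step_arm", "data": {"series": [{"dp": [-0.1, 0.1, -0.2], "rot": [0, 0, 0], "fingers": 0}, {"dp": [-0.15, 0.2, -0.1], "rot": [0, 0, 0], "fingers": 0}, {"dp": [-0.15, 0.2, 0], "rot": [0, 0, 0], "fingers": 0}, {"dp": [0, 0.25, 0], "rot": [0, 0, 0], "fingers": 0}, {"dp": [0, 0.25, 0], "rot": [0, 0, 0], "fingers": 0}, {"dp": [0, 0.25, 0], "rot": [0, 0, 0], "fingers": 0}, {"dp": [0, 0, 0], "rot": [0, 0, 0], "fingers": 0}, {"dp": [0, 0, 0], "rot": [0, 0, 0], "fingers": 0}]}}

```text
time_s: 80.0
eef_pos: [0.382, 0.0268, 0.1991]
tool_rot: [[0.999, -0.041, -0.002], [-0.041, -0.999, 0.0], [-0.002, -0.0, -1.0]]
contact_force: [0.2, 0.8, 1.8]
width: 0.0426
finger_force: 0.0
```

```bash
python3 - <<'E'
from h import *
print(r.get_state()["eef_pos"],r.get_state()["time_s"])
a=optics.camera("top");b=optics.camera("side")
for c in(a,b):
    for q in "chisel chisel_tip rasp rasp_tip lid_handle tin_rim tin sanding_block lane1 case".split(): print(q,[(np.round(d["at"],3).tolist(),round(d["p"],2)) for d in place_of(q,c)[:1 if q!="lane1" else 3]])
    P=cloud(c)
    for nm,bx in dict(rh=(.42,.52,.335,.375,.026,.036),ch=(.42,.52,.25,.29,.026,.036),wl=(.44,.6,.42,.44,.037,.046),wr=(.44,.6,.10,.125,.037,.046)).items():
        q=P[box(P,*bx)]
        if len(q)>9: m=q.mean(0); u=np.linalg.svd(q[:,:2]-m[:2])[2][0]; print(nm,m.round(4),np.degrees(np.arctan(u[1]/u[0])).round(1),len(q))
i=np.hstack([cv2.resize(a["img"][170:290,85:235],(400,320),interpolation=cv2.INTER_CUBIC),cv2.resize(b["img"][60:240,165:390],(400,320),interpolation=cv2.INTER_CUBIC)])
cv2.imwrite("pics/crop13.png",i[...,::-1])
E
```

```text
[0.38198505 0.02683482 0.199106  ] 80.0
chisel [([0.47, 0.274, 0.003], 0.78)]
chisel_tip [([0.605, 0.264, 0.017], 0.84)]
rasp [([0.476, 0.354, 0.006], 0.63)]
rasp_tip [([0.612, 0.352, 0.018], 0.55)]
lid_handle [([0.717, 0.266, 0.22], 0.74)]
tin_rim [([0.59, -0.037, 0.06], 0.86)]
tin [([0.583, -0.036, 0.0], 0.58)]
sanding_block [([0.45, -0.186, -0.002], 0.61)]
lane1 [([0.473, 0.355, 0.001], 0.88), ([0.465, 0.187, 0.008], 0.84), ([0.468, 0.277, 0.009], 0.73)]
case [([0.515, 0.268, 0.001], 0.72)]
rh [0.4721 0.3522 0.0321] -1.6 262
ch [0.4686 0.2717 0.0318] -2.0 271
wl [0.516  0.4288 0.0412] -2.3 138
wr [0.5284 0.1109 0.0415] -2.8 95
chisel [([0.471, 0.275, 0.005], 0.82)]
chisel_tip [([0.607, 0.265, 0.018], 0.91)]
rasp [([0.477, 0.357, 0.003], 0.71)]
rasp_tip [([0.609, 0.35, 0.022], 0.59)]
lid_handle [([0.712, 0.258, 0.22], 0.82)]
tin_rim [([0.586, -0.038, 0.056], 0.61)]
tin [([0.584, -0.032, -0.0], 0.8)]
sanding_block [([0.458, -0.182, -0.002], 0.82)]
lane1 [([0.476, 0.353, 0.006], 0.93), ([0.472, 0.189, 0.006], 0.77), ([0.47, 0.275, 0.002], 0.65)]
case [([0.514, 0.27, -0.003], 0.94)]
rh [0.4936 0.3487 0.0297] -5.6 43
ch [0.4823 0.2677 0.0295] -2.1 87
wl [0.5504 0.4242 0.0395] -1.6 36
wr [0.5178 0.1081 0.0395] -2.3 85
```

View pics/crop13.png

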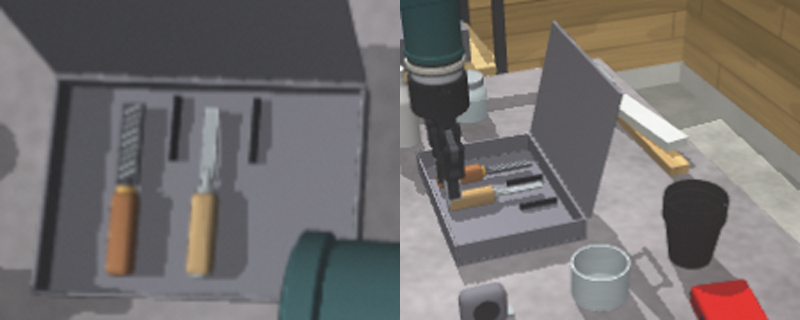

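```bash
python3 -c "
from cell import r
print(r.hand_in())"
```

```text
the job is handed in; nothing more can be done
None
```

The job is handed in at 80 s on the robot's clock, but the verdict isn't known: the sanding block is flat on the bench, the lid leans on its stop, and the rasp then the chisel were dipped and laid straight in the left and middle lanes; the rasp was knocked to the case wall mid-run and I freed and re-laid it before fetching the chisel.

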